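Clear the radio test bench into stock trays

ROBOT

A 6-joint arm with a two-finger parallel gripper is mounted at the origin on the work surface. World frame = base frame: x ahead of the robot, y to its left, z up, the work surface at z = 0. Lengths are in m, angles in rad, forces in N, time in s.
With the tool pointing down it reaches from about 0.375 to 0.975 m from the base axis. Payload 3.8 kg.
Tool frame: the origin (TCP) lies at the very end of the fingers, on their centre line; the grasp point (between the pads) lies 19 mm behind it (bot.tcp_to_grasp is the z of the grasp point in the tool frame, in m); z points along the fingers, y is the direction in which the jaws open and shut (so a half turn about z gives the same grasp; the last joint's range is limited). The gripper opens to 85 mm and grips with 20 to 120 N. Pads are 22 mm wide; open, the fingers measure 114 mm over their backs; the gripper's body (76 mm by 85 mm) begins 54 mm behind the grasp point. The pads swing forward as they close: fully open they stand 13 mm farther back than shut.
Start: joints at [-1.189, 0.264, 1.604, -0, 1.274, -0.037], TCP at [0.274, -0.617, 0.231] pointing down, gripper open.
Joint ranges: [-2.63, 2.63], [-0.94, 2.18], [0.31, 2.57], [-1.31, 4.45], [0, 2.66], [-2.55, 2.55]. Speed limits (rad/s): [2.57, 2.57, 3.14, 3.14, 3.14, 3.14].

INTERFACE

Orientations are given as a rotation vector (axis times angle).
In Python, from workcell import status, vision, job, bot gives the robot as it stands.
- The arm moves only by the tool apply_moves, never from a script. Its argument "deltas" is a list of rows, each a list of 7 numbers: the shift along the tool's x, y, z in m, then the turn, a rotation vector about the tool's x, y, z in rad, then the closure, from 0 (fully open) to 1 (shut). In form: [[x, y, z, rx, ry, rz, jaw], ...]. A call has 1 to 8 rows; each row is the pose to reach, as a shift and turn from the pose commanded when the call began, along the tool's axes at that moment; what a row does not reach only later rows make up. A row lasts 1/12 s, in which the tool goes at most 41.7 mm and 7.16 degrees, less where a joint would pass 70% of its speed; a pose out of reach is approached as far as the arm can. A call with a gripper value outside its range is refused whole. The fingers move at their own pace and stop on an object; "squeeze" is the grip in N (left out, the last holds). Time passes only in rows, so rows that repeat a pose let the fingers close. It gives the time, the measured TCP pose, the force and the opening at its end, in the units of the state.
- status.read_state(): the state, without advancing time (a new reading comes with each control period).
- vision.read_camera(name): name is "side" or "top" or "wrist"; returns the picture (480x640x3 uint8, red, green, blue); there is no depth.
- vision.get_calibration(name): a dict with "fov_y" (degrees; the focal length in pixels is half the picture's height over the tangent of half this angle, whatever the lens; pixels are square), "cx", "cy" (the principal point, pixels), "R" (3x3) and "t" (3): a world point X has camera coordinates R X + t; the wrist camera has in their place "tool_from_camera" (4x4, takes a point from camera to tool coordinates, whose origin is the TCP and whose axes are the flange's). Camera axes: x right, y down, z forward; pixel columns grow to the right and rows downward; lengths in m; the calibration is good to about 2 mm. A picture is of the moment at which its call begins: read the wrist's pose just before it. get_calibration takes no time and is no camera call.
- job.finish_job(): hands the job in, once; it reports no verdict.
The state is a dict: "time": time; "q": joint angles; "joint_vel": joint speeds; "joint_torque": joint torques, N m; "tool_pos": TCP position; "tcp_rot": TCP orientation; "wrist_force": force on the tool from outside, world axes, zero at the start; "torque": the same for the moment, N m; "width": opening from 0.0 (shut) to 1.0 (fully open).
Only numpy, scipy, OpenCV 4.12 (cv2) and the standard library are available. Lean on these libraries where they do the work, as an engineer would, in place of code of your own. Each camera call takes 0.05 s, during which the arm holds its last target. There are 200 camera calls.

TASK

The test run is over. Swing the lid of the clamshell test fixture back past vertical so that it stays open by itself and leave it open, lift the radio board out of the fixture, and sort it and the three loose parts on the bench (finned heat sink, coaxial tee, angle clamp) each into the tray that already holds stock of its own kind. Set every part down, do not drop it, so that it lies flat on the floor of the tray's empty bay, the same way up as it lay before.

Things in the scene. Friction and masses are not known exactly. Their poses are not given: they have to be found in the camera images.
- board: Radio board in the fixture: green 50 (x) x 30 (y) x 2.4 mm, shield can 38 x 22 x 6 mm on top; 22 g. Origin: centre of underside. Lies loose 10 mm above the fixture's top plate, which is 45 mm above the bench. 4 mm guide pins rise 1.6 mm above it near its corners and at its short ends; middles of the long sides are free. Side rails, 65 mm high, start 50 mm from its centre in y. Lift straight up.
- heatsink: Finned, dark anodised aluminium heat sink, loose on the bench: 40 x 40 x 25 mm high, seven fins standing up, running along its x. About 50 g. Origin: centre of its underside, z up.
- tee: Steel coaxial tee lying flat, loose on the bench: a T 50 (x) x 44 (y) x 16 mm. Barrel along its x at y = -14 mm; the branch points to +y and ends in a round nut 16 mm across, from y = +2 to +22 mm, axis 8 mm high, easily pinched from above across x. About 70 g. Origin: underside, middle of the footprint.
- clamp: Grey plastic angle clamp, loose on the bench: foot 44 (x) x 24 (y) x 6 mm; upright 8 mm thick, 24 mm wide, 32 mm high with notched top at its -x end (x = -22 to -14 mm); steel thumb nut, 14 mm across, top 18 mm high, on the foot at x = +6 mm. About 30 g. Origin: centre of the foot's underside. Grips well across its 24 mm width near x = -8 mm.
- tray_board: Tray for radio boards, fixed: blue, 132 (x) x 98 (y) mm, walls 18 mm high, 3 mm thick, floor 3 mm above the bench. A 12 mm high divider at x = +15 to +18 mm. Far bay (+x, away from the robot): fixed stock, two boards stacked. Near bay, inside x = -63 to +15, y = -46 to +46 mm: empty, the part goes there. Origin: centre of underside.
- tray_heatsink: Tray like tray_board in size, axes and layout; its fixed stock in the far bay is two finned heat sinks, and its empty near bay takes the loose one.
- tray_tee: Tray like tray_board in size, axes and layout; its fixed stock in the far bay is one coaxial tee, and its empty near bay takes the loose one.
- tray_clamp: Tray like tray_board in size, axes and layout; its fixed stock in the far bay is two angle clamps, and its empty near bay takes the loose one.
- lid (a joint): Angle of the fixture's lid, rad: 0 closed (level), grows as the handle rises and swings away from the robot, 1.57 upright, 1.95 open stop. It turns freely: before upright the lid (280 g) falls shut, beyond it falls open and stays. Closed, its pressure pins stand over the board's corners. The fixture is a grey box 130 x 120 mm, fixed; its place and yaw vary.
- lid_handle (a point): Middle of the lid's handle: round black bar 10 mm thick, 88 mm long, parallel to the hinge, 32 mm clear of the lid's front edge; 71 mm above the bench when closed. Axes turn with the lid: x from the handle to the hinge (away from the robot when closed), y along the bar, z up when closed. Hinge line: parallel to y, 155 mm along x, 1 mm lower in z. Lid: aluminium frame 10 mm thick, 120 mm wide.
Mind the look-alikes: they are no part of the job. Leave any red or yellow look-alike of the tray_heatsink alone.

How it is judged:
By the outcome, as a careful person would: the job done as asked, in the order asked, and still so for the second after the job is handed in, with the robot touching nothing.
It also fails if it takes over 120 s, if anything falls off the work surface, if the arm or the gripper's body presses on something with over 40 N, if the wrist force passes 120 N, or if a joint passes its speed limit or range.

## Working session

There is one attempt and no reset: what is moved stays moved. The work goes in short steps, Python scripts to look and compute and a tool call to move; the robot and the scene stay as the last step left them, time stands still between calls to the robot, and variables do not carry over. Pictures are saved under pics/ and viewed, about 12 in all and at most 16, crops included, and the job is handed in when it is done.

Besides the shell and the picture viewer there is one more tool, called after "Request:" as name([rows], argument=value, ...), one row to a line, values as JSON. apply_moves: Moves the arm, as the interface text tells. Its arguments: {"type":"object","properties":{"deltas":{"type":"array","items":{"type":"array","items":{"type":"number"}}},"squeeze":{"type":"number"}},"required":["deltas"]}

```bash
mkdir -p pics; ls; python3 - <<'E'
from workcell import status, vision, job, bot
import cv2
s=status.read_state();print(s, bot.tcp_to_grasp)
for n in("top","side","wrist"):
    im=vision.read_camera(n);cv2.imwrite(f"pics/{n}0.png",im[...,::-1]);print(n,vision.get_calibration(n))
E
```

```text
pics
{'time': 0.0, 'q': array([-1.18888461e+00,  2.64753537e-01,  1.60537627e+00, -1.86159863e-05,
        1.27367953e+00, -3.68500836e-02]), 'joint_vel': array([ 0.00167216,  0.00101686,  0.00081348,  0.00185139,  0.00155513,
       -0.00056037]), 'joint_torque': array([-3.78513350e-04, -5.15109944e+01, -3.67315722e+01, -5.50048535e-04,
        1.29258778e-02,  1.91688849e-05]), 'tool_pos': array([ 0.27422792, -0.61599151,  0.22996053]), 'tcp_rot': array([-3.07084465e+00, -6.52548843e-01,  6.24872563e-04]), 'wrist_force': array([ 0.66295355,  0.07027233, -0.92182371]), 'torque': array([0.01758355, 0.06808693, 0.00725107]), 'width': 0.9946337077586418} -0.0187
top {'fov_y': 51.344887378062786, 'cx': 321.9130201222318, 'cy': 240.81186988521029, 'R': array([[-0.02229688, -0.99970767,  0.00935051],
       [-0.98472323,  0.02034518, -0.17293421],
       [ 0.17269342, -0.01306356, -0.98488899]]), 't': array([0.09252002, 0.47355025, 1.11583639])}
side {'fov_y': 53.14519529724203, 'cx': 326.6152817508141, 'cy': 241.65173732714123, 'R': array([[ 0.97422652, -0.22552946,  0.00437735],
       [-0.17478369, -0.76700136, -0.61738122],
       [ 0.14259509,  0.60070407, -0.78665193]]), 't': array([-0.42605081,  0.17018509,  0.85997871])}
wrist {'fov_y': 68.86364511294126, 'cx': 321.0176050278348, 'cy': 241.17131492826178, 'tool_from_camera': array([[-4.51365227e-04, -9.54802470e-01, -2.97240711e-01,
         7.58455721e-02],
       [ 9.99999743e-01, -2.65366087e-04, -6.66102954e-04,
         1.28165456e-03],
       [ 5.57119142e-04, -2.97240935e-01,  9.54802344e-01,
        -1.43199445e-01],
       [ 0.00000000e+00,  0.00000000e+00,  0.00000000e+00,
         1.00000000e+00]])}
```

View pics/top0.png

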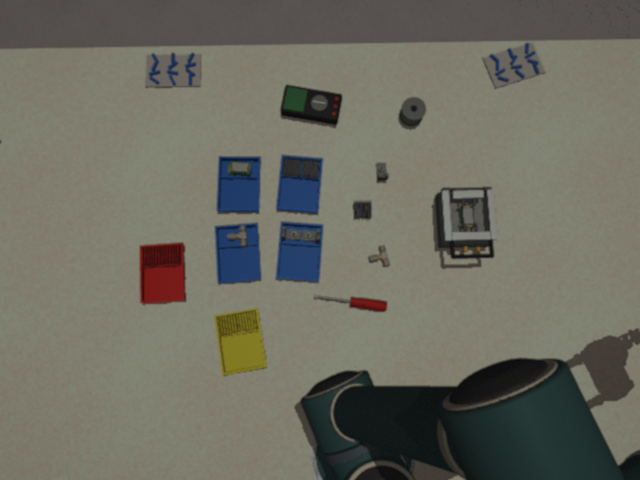

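View pics/side0.png

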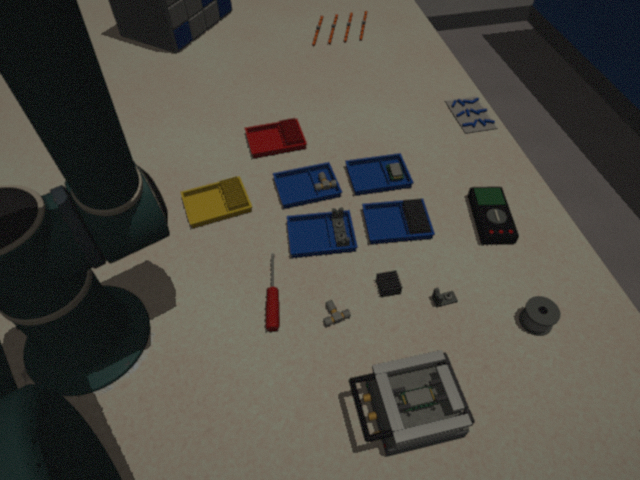

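The top view (+x up, +y left) shows these blue trays: board at (239,185), heatsink at (300,184), tee at (238,253) and clamp at (299,252). The loose parts are the clamp at (382,172), heatsink at (362,210) and tee at (379,256). The fixture is at (467,222), with its handle towards the robot at about (462,262). The red and yellow trays are decoys.

```bash
cat > h.py <<'E'
import numpy as np, cv2
from scipy.spatial.transform import Rotation as Ro
from workcell import status, vision, job, bot
def cam(n, s=None):
    c=vision.get_calibration(n); f=240/np.tan(np.radians(c["fov_y"])/2)
    if n=="wrist":
        s=s or status.read_state(); T=np.eye(4); T[:3,:3]=Ro.from_rotvec(s["tcp_rot"]).as_matrix(); T[:3,3]=s["tool_pos"]
        M=np.linalg.inv(T@np.array(c["tool_from_camera"])); R,t=M[:3,:3],M[:3,3]
    else: R,t=np.array(c["R"]),np.array(c["t"])
    return f,c["cx"],c["cy"],R,t
def p2w(n,u,v,z,s=None):
    f,cx,cy,R,t=cam(n,s); d=R.T@np.array([(u-cx)/f,(v-cy)/f,1]); o=-R.T@t
    return o+d*(z-o[2])/d[2]
def w2p(n,X,s=None):
    f,cx,cy,R,t=cam(n,s); c=R@np.array(X)+t
    return c[:2]/c[2]*f+[cx,cy]
def crop(im,x0,y0,x1,y1,k,fn): cv2.imwrite(fn,cv2.resize(im[y0:y1,x0:x1],None,fx=k,fy=k,interpolation=cv2.INTER_CUBIC))
def shot(fn,n="wrist"):
    s=status.read_state(); im=vision.read_camera(n)[...,::-1].copy(); cv2.imwrite(fn,im); return s,im
def move(pos,yaw=None,s=None,tilt=None):
    "tool-frame delta (shift, rotvec) to world pos with tool down, jaw (tool y) world direction 'yaw' (mod pi)"
    s=s or status.read_state(); R=Ro.from_rotvec(s["tcp_rot"])
    sh=R.inv().apply(np.array(pos)-s["tool_pos"])
    best=None
    for k in (0,np.pi,-np.pi):
        if yaw is None: y=R.as_matrix()[:,1]; a=np.arctan2(y[1],y[0])
        else: a=yaw+k
        Y=np.array([np.cos(a),np.sin(a),0]);Z=np.array([0,0,-1.]);X=np.cross(Y,Z)
        rv=(R.inv()*Ro.from_matrix(np.c_[X,Y,Z])).as_rotvec()
        if best is None or np.linalg.norm(rv)<np.linalg.norm(best): best=rv
    print("shift",sh.round(4),"rot",best.round(4),"q6",s["q"][5].round(2)); return sh,best
E
python3 - <<'E'
from h import *
im=cv2.imread("pics/top0.png")
crop(im,210,140,400,290,4,"pics/c1.png")
crop(im,425,175,510,275,6,"pics/c2.png")
for n,u,v,z in [("clamp",382,172,.01),("hs",362,210,.025),("tee",379,256,.01),("fix",467,222,.07),("handle",462,262,.071),("tb",239,185,.018),("th",300,184,.018),("tt",238,253,.018),("tc",299,252,.018)]: print(n,p2w("top",u,v,z).round(3))
E
```

```text
clamp [ 0.648 -0.069  0.01 ]
hs [ 0.551 -0.015  0.025]
tee [ 0.442 -0.052  0.01 ]
fix [ 0.507 -0.249  0.07 ]
handle [ 0.415 -0.231  0.071]
tb [0.62  0.278 0.018]
th [0.62  0.132 0.018]
tt [0.454 0.28  0.018]
tc [0.454 0.137 0.018]
```

View pics/c1.png

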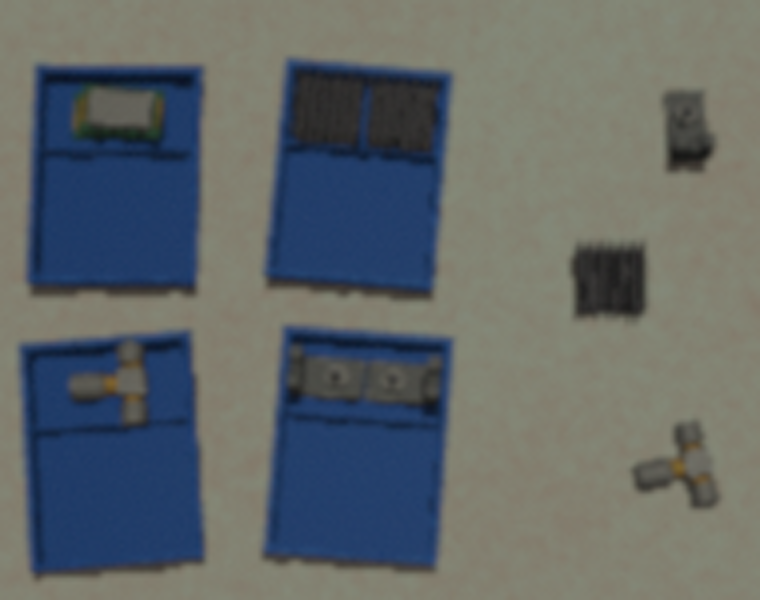

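View pics/c2.png

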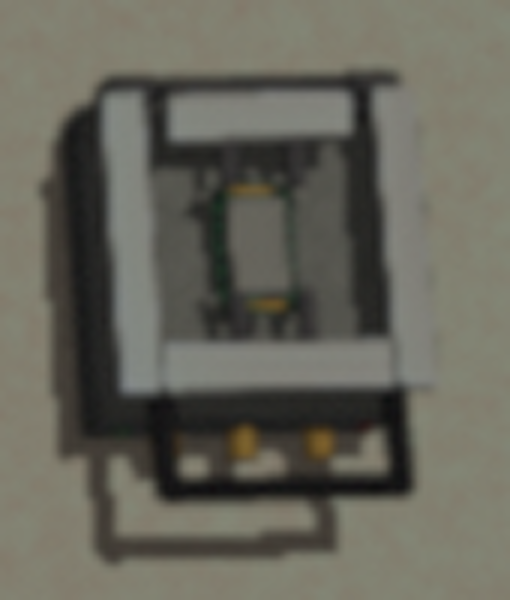

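The crops show the trays with stock in the far bays, and the parts' orientation. The lid handle bar runs from (452,257) to (493,257) in the full top image. The board stands with its long side across the hinge axis.

```bash
python3 - <<'E'
from h import *
def c1(u,v,z): return p2w("top",210+u/4,140+v/4,z)[:2]
def c2(u,v,z): return p2w("top",425+u/6,175+v/6,z)[:2]
a,b=c2(162,491,.071),c2(408,489,.071); print("handle",a,b,(a+b)/2,np.linalg.norm(a-b),"yaw",np.arctan2(*( (a-b)*[-1,1])))
L=[c2(*p,.076) for p in((105,90),(122,390),(395,90),(432,388))];print("lid",np.round(L,3))
for n,P in dict(b=((38,68),(203,68),(30,286),(196,286)),h=((288,62),(452,74),(268,280),(433,290)),t=((20,346),(190,332),(34,570),(204,558)),c=((285,328),(452,340),(265,555),(436,565))).items():
    Q=np.array([c1(*p,.018) for p in P]); ctr=Q.mean(0); ex=(Q[0]+Q[1]-Q[2]-Q[3])/2
    print(n,ctr.round(3),"len",np.linalg.norm(ex).round(3),"wid",np.linalg.norm(Q[0]-Q[1]).round(3),"yaw",np.arctan2(ex[1],ex[0]).round(3))
for n,P,z in(("hs",((575,248),(643,248),(575,316),(643,318)),.025),("clampfoot",((667,95),(705,95),(668,170),(705,168)),.006),("tee",((640,475),(697,428),(707,498),(695,462)),.008)):
    print(n,np.round([c1(*p,z) for p in P],3).tolist())
move((.42,-.25,.26),0.0)
E
```

```text
handle [ 0.4275362  -0.20885829] [ 0.42635367 -0.30137519] [ 0.42694494 -0.25511674] 0.09252445734175203 yaw -0.012781073564146659
lid [[ 0.582 -0.196]
 [ 0.465 -0.195]
 [ 0.58  -0.307]
 [ 0.464 -0.312]]
b [0.622 0.278] len 0.136 wid 0.1 yaw -0.027
h [0.62  0.132] len 0.136 wid 0.1 yaw -0.101
t [0.455 0.28 ] len 0.134 wid 0.101 yaw 0.068
c [0.455 0.134] len 0.135 wid 0.099 yaw -0.093
hs [[0.571, 0.004], [0.57, -0.036], [0.529, 0.006], [0.527, -0.035]]
clampfoot [[0.671, -0.057], [0.67, -0.08], [0.623, -0.056], [0.624, -0.078]]
tee [[0.436, -0.031], [0.463, -0.066], [0.421, -0.07], [0.443, -0.064]]
shift [ 0.282  -0.2753 -0.0293] rot [-1.500e-03 -1.100e-03 -1.152e+00] q6 -0.04
```

Request:
apply_moves([
  [0.28,-0.275,-0.03,0,0,-1.15,0],
  [0.28,-0.275,-0.03,0,0,-1.15,0],
  [0.28,-0.275,-0.03,0,0,-1.15,0],
  [0.28,-0.275,-0.03,0,0,-1.15,0],
  [0.28,-0.275,-0.03,0,0,-1.15,0],
  [0.28,-0.275,-0.03,0,0,-1.15,0],
  [0.28,-0.275,-0.03,0,0,-1.15,0],
  [0.28,-0.275,-0.03,0,0,-1.15,0],
], squeeze=40)

```text
time: 0.82
tool_pos: [0.3965, -0.3054, 0.2566]
tcp_rot: [-2.378, -2.053, -0.0]
wrist_force: [0.5, 0.1, -0.1]
width: 1.0
```

```bash
python3 - <<'E'
from h import *
move((.427,-.255,.16),0.0)
E
```

```text
shift [0.0543 0.0228 0.0966] rot [ 0.     -0.0002 -0.1463] q6 -0.56
```

Request:
apply_moves([
  [0.054,0.023,0.097,0,0,-0.146,0],
  [0.054,0.023,0.097,0,0,-0.146,0],
  [0.054,0.023,0.097,0,0,-0.146,0],
  [0.054,0.023,0.097,0,0,-0.146,0],
  [0.054,0.023,0.097,0,0,-0.146,0],
])

```text
time: 1.23
tool_pos: [0.4261, -0.2561, 0.1579]
tcp_rot: [-2.223, -2.214, 0.002]
wrist_force: [0.4, -0.9, 0.5]
width: 1.001
```

```bash
python3 - <<'E'
from h import *
s,im=shot("pics/w1.png"); print(s["tool_pos"],s["q"].round(3)); move((.427,-.255,.056),0.0,s)
E
```

```text
[ 0.42609698 -0.25609092  0.15788633] [-0.591 -0.011  2.053 -0.     1.104 -0.587]
shift [0.0009 0.0013 0.1019] rot [-0.004  -0.0022 -0.0039] q6 -0.59
```

View pics/w1.png

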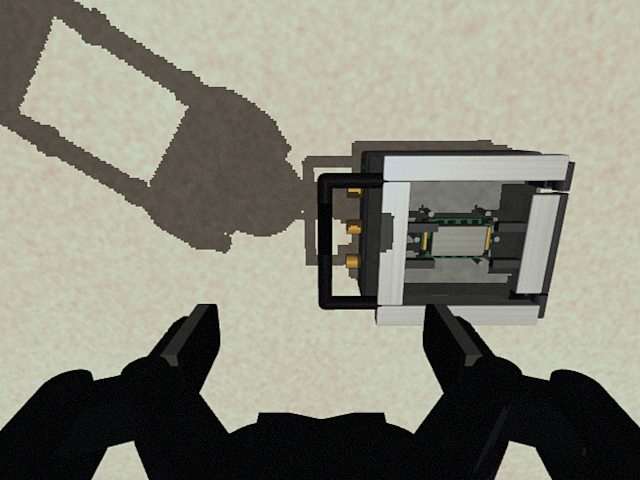

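```bash
python3 - <<'E'
from h import *
for u,v,z in((325,180,.071),(325,302,.071),(426,241,.0575),(490,240,.0575),(455,225,.0574),(458,258,.0574),(406,182,.076),(406,305,.076)): print(u,v,p2w("wrist",u,v,z).round(4))
s=status.read_state();print(s["tool_pos"])
E
```

```text
325 180 [ 0.4304 -0.213   0.071 ]
325 302 [ 0.4303 -0.3019  0.071 ]
426 241 [ 0.5047 -0.2596  0.0575]
490 240 [ 0.5515 -0.2591  0.0575]
455 225 [ 0.5247 -0.2476  0.0574]
458 258 [ 0.5297 -0.273   0.0574]
406 182 [ 0.4827 -0.2139  0.076 ]
406 305 [ 0.4885 -0.302   0.076 ]
[ 0.42728176 -0.25771753  0.15989966]
```

Request:
apply_moves([
  [-0.001,0.003,0,0,0,0,0.65],
  [-0.001,0.003,0.02,0,0,0,0.65],
  [-0.001,0.003,0.04,0,0,0,0.65],
  [-0.001,0.003,0.06,0,0,0,0.65],
  [-0.001,0.003,0.06,0,0,0,0.65],
])

```text
time: 1.7
tool_pos: [0.4289, -0.259, 0.098]
tcp_rot: [-2.228, -2.211, 0.001]
wrist_force: [-0.5, 0.4, -1.5]
width: 0.347
```

```bash
python3 - <<'E'
from h import *
s,im=shot("pics/w2.png"); print(s["tool_pos"],s["width"],s["wrist_force"])
E
```

```text
[ 0.42886155 -0.25896381  0.0980342 ] 0.34737842428360627 [-0.53391882  0.41019489 -1.53684887]
```

View pics/w2.png

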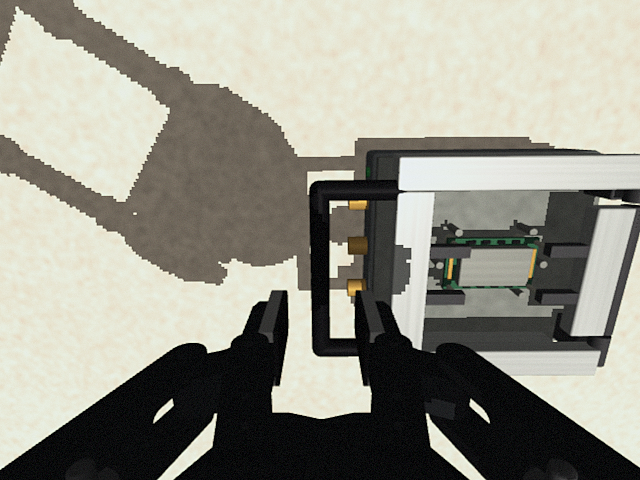

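The fingers straddle the bar at column 320, with the lid edge clear of the right finger. Next I descend and grip.

Request:
apply_moves([
  [0.001,0,0.02,0,0,0,0.65],
  [0.001,0,0.04,0,0,0,0.65],
  [0.001,0,0.042,0,0,0,0.65],
  [0.001,0,0.042,0,0,0,1],
  [0.001,0,0.042,0,0,0,1],
  [0.001,0,0.042,0,0,0,1],
  [0.001,0,0.042,0,0,0,1],
], squeeze=25)

```text
time: 2.33
tool_pos: [0.4282, -0.2583, 0.059]
tcp_rot: [-2.225, -2.214, 0.006]
wrist_force: [-7.3, -3.0, 1.3]
width: 0.099
```

```bash
python3 - <<'E'
import numpy as np
for t in np.r_[.1:1.95:.1,1.9]: print(t.round(2), (.155*(1-np.cos(t))).round(4), (-.155*np.sin(t)).round(4))
E
```

```text
0.1 0.0008 -0.0155
0.2 0.0031 -0.0308
0.3 0.0069 -0.0458
0.4 0.0122 -0.0604
0.5 0.019 -0.0743
0.6 0.0271 -0.0875
0.7 0.0364 -0.0999
0.8 0.047 -0.1112
0.9 0.0587 -0.1214
1.0 0.0713 -0.1304
1.1 0.0847 -0.1381
1.2 0.0988 -0.1445
1.3 0.1135 -0.1494
1.4 0.1287 -0.1527
1.5 0.144 -0.1546
1.6 0.1595 -0.1549
1.7 0.175 -0.1537
1.8 0.1902 -0.1509
1.9 0.2051 -0.1467
1.9 0.2051 -0.1467
```

Request:
apply_moves([
  [0,0.001,-0.0155,0,0,0,1],
  [0,0.003,-0.031,0,0,0,1],
  [0,0.007,-0.046,0,0,0,1],
  [0,0.012,-0.0605,0,0,0,1],
  [0,0.019,-0.0745,0,0,0,1],
  [0,0.027,-0.0875,0,0,0,1],
  [0,0.0365,-0.1,0,0,0,1],
  [0,0.047,-0.111,0,0,0,1],
])

```text
time: 3.0
tool_pos: [0.4745, -0.2584, 0.172]
tcp_rot: [-2.225, -2.213, 0.007]
wrist_force: [-11.9, 0.9, 9.3]
width: 0.099
```

Request:
apply_moves([
  [0,0.018,-0.015,0,0,0,1],
  [0,0.038,-0.027,0,0,0,1],
  [0,0.059,-0.036,0,0,0,1],
  [0,0.082,-0.042,0,0,0,1],
  [0,0.105,-0.044,0,0,0,1],
  [0,0.128,-0.043,0,0,0,1],
  [0,0.143,-0.04,0,0,0,1],
  [0,0.151,-0.038,0,0,0,1],
])

```text
time: 3.67
tool_pos: [0.6313, -0.2587, 0.2099]
tcp_rot: [2.224, 2.213, 0.004]
wrist_force: [-0.8, 2.0, -0.2]
width: 0.102
```

Request:
apply_moves([
  [0,0,0,0,0,0,0.5],
  [0,0,0,0,0,0,0.5],
  [0,0,0,0,0,0,0.5],
  [0,0,-0.04,0,0,0,0.5],
  [0,0,-0.08,0,0,0,0.5],
  [0,-0.04,-0.08,0,0,0,0.4],
  [0,-0.08,-0.08,0,0,0,0.4],
  [0,-0.103,-0.08,0,0,0,0.4],
])

```text
time: 4.33
tool_pos: [0.522, -0.2585, 0.2883]
tcp_rot: [2.228, 2.213, -0.002]
wrist_force: [0.1, -0.0, -0.2]
width: 0.597
```

```bash
python3 - <<'E'
from h import *
s=status.read_state(); print(s["tool_pos"],s["q"].round(2)); 
R=Ro.from_rotvec(s["tcp_rot"]);Y=np.array([0,1.,0]);Z=np.array([0,0,-1.]);print("rot",(R.inv()*Ro.from_matrix(np.c_[np.cross(Y,Z),Y,Z])).as_rotvec())
E
```

```text
[ 0.52197502 -0.25851888  0.28829656] [-0.5   0.06  1.74 -0.    1.35 -0.49]
rot [-1.16528110e-03  1.18783685e-03 -1.57757055e+00]
```

Request:
apply_moves([
  [0,0.005,0,0,0,-1.0,0.4],
  [0,0.005,0,0,0,-1.0,0.4],
  [0,0.005,0,0,0,-1.0,0.4],
  [0,0.005,0,0,0,-1.0,0.4],
  [0,0.005,0,0,0,-1.0,0.4],
  [0,0.005,0,0,0,-1.0,0.4],
  [0,0.005,0,0,0,-1.0,0.4],
  [0,0.005,0,0,0,-1.0,0.4],
])

```text
time: 5.0
tool_pos: [0.529, -0.2585, 0.287]
tcp_rot: [-0.886, -3.014, 0.001]
wrist_force: [0.3, 0.1, -0.3]
width: 0.602
```

Request:
apply_moves([
  [0,0,0.03,0,0,-0.57,0.4],
  [0,0,0.06,0,0,-0.57,0.4],
  [0,0,0.09,0,0,-0.57,0.4],
  [0,0,0.12,0,0,-0.57,0.4],
  [0,0,0.14,0,0,-0.57,0.4],
  [0,0,0.14,0,0,-0.57,0.4],
])

```text
time: 5.5
tool_pos: [0.5254, -0.2564, 0.1412]
tcp_rot: [-0.009, -3.132, -0.007]
wrist_force: [-1.0, 1.3, -0.7]
width: 0.6
```

```bash
python3 - <<'E'
from h import *
s,im=shot("pics/w3.png"); print(s["tool_pos"],s["width"],s["q"].round(2)); print(move((.528,-.2595,.048),np.pi/2,s))
E
```

```text
[ 0.5254389  -0.25644763  0.14119529] 0.5997919963679393 [-0.5   0.17  1.89 -0.    1.09 -2.06]
shift [-0.0034 -0.0035  0.0932] rot [ 0.0046 -0.0093 -0.006 ] q6 -2.06
(array([-0.00344499, -0.00346175,  0.09315249]), array([ 0.00458622, -0.00927756, -0.00597467]))
```

View pics/w3.png

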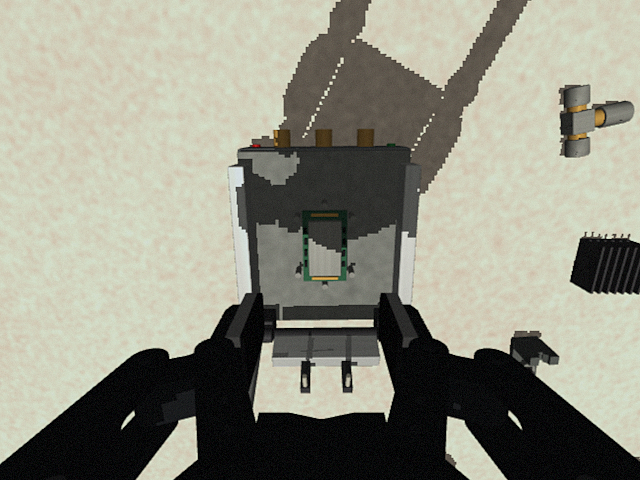

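The lid is open (frame at the bottom, beyond the hinge). The board corners are at about (304,211), (347,210), (302,281) and (348,281).

```bash
python3 - <<'E'
from h import *
s=status.read_state(); print(s["tool_pos"])
Q=np.array([p2w("wrist",*p,.0574,s)[:2] for p in((304,211),(347,210),(302,281),(348,281))]);print(Q.round(4),Q.mean(0))
print(p2w("wrist",232,230,.065,s),p2w("wrist",412,230,.065,s))
E
```

```text
[ 0.52721241 -0.2572844   0.14407959]
[[ 0.5015 -0.2693]
 [ 0.5011 -0.2405]
 [ 0.5523 -0.272 ]
 [ 0.5526 -0.2392]] [ 0.52686492 -0.25524751]
[ 0.51210442 -0.31664156  0.065     ] [ 0.51335554 -0.19807389  0.065     ]
```

Request:
apply_moves([
  [0,0,0.03,0,0,0,0.4],
  [0,0,0.06,0,0,0,0.4],
  [0,0,0.08,0,0,0,0.4],
  [0,0,0.09,0,0,0,0.4],
  [0,0,0.09,0,0,0,0.4],
])

```text
time: 5.97
tool_pos: [0.5293, -0.258, 0.056]
tcp_rot: [-0.013, -3.14, -0.001]
wrist_force: [-0.7, 0.7, 1.0]
width: 0.599
```

```bash
python3 - <<'E'
from h import *
s=status.read_state(); print(s["tool_pos"],s["wrist_force"],s["width"]); P=[]
for i in range(3): vision.read_camera("wrist"); P.append(status.read_state()["tool_pos"])
print(np.round(P,4))
E
```

```text
[ 0.52930769 -0.25799472  0.05597997] [-0.69634514  0.68117354  1.00252527] 0.599314884780456
[[ 0.5304 -0.2585  0.0575]
 [ 0.5314 -0.259   0.0586]
 [ 0.532  -0.2592  0.0592]]
```

```bash
python3 - <<'E'
from h import *
P=[]
for i in range(6): s,im=shot("pics/w4.png"); P.append(np.r_[s["tool_pos"],s["wrist_force"],s["joint_vel"][1:3]])
print(np.round(P,4))
E
```

```text
[[ 0.532  -0.2592  0.0592 -0.1842  0.0434  0.5139 -0.006  -0.0065]
 [ 0.5322 -0.2593  0.0594  0.8059 -0.5196  0.4535 -0.0011  0.0011]
 [ 0.5321 -0.2592  0.0592  0.0549 -0.1961  0.2002  0.0033  0.0079]
 [ 0.5318 -0.259   0.0589  0.3326  0.0199  0.715   0.0047  0.0059]
 [ 0.5316 -0.2589  0.0585 -0.1708  0.6835 -0.7329  0.0075  0.0092]
 [ 0.5313 -0.2587  0.0582  0.135  -0.5056 -0.3961  0.0058  0.0084]]
```

View pics/w4.png

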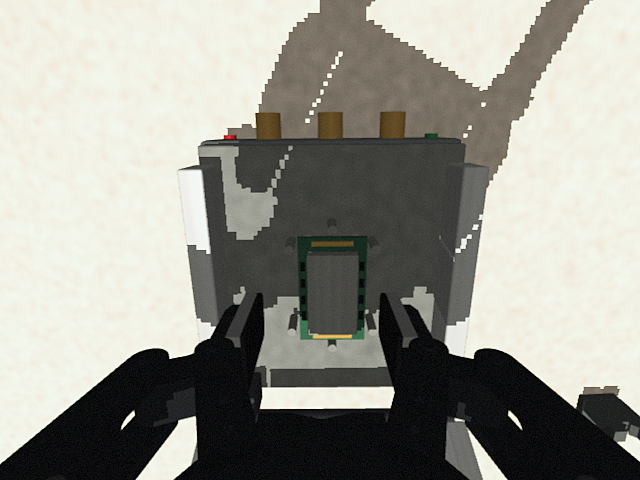

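```bash
python3 - <<'E'
from h import *
s=status.read_state(); print(s["tool_pos"])
Q=np.array([p2w("wrist",*p,.0574,s) for p in((298,236),(366,237),(298,340),(366,340))]);c=Q.mean(0);print(Q.round(4),c)
print(Ro.from_rotvec(s["tcp_rot"]).inv().apply(c-s["tool_pos"]))
print(w2p("wrist",s["tool_pos"],s))
E
```

```text
[ 0.53100008 -0.2584969   0.05777407]
[[ 0.4977 -0.2693  0.0574]
 [ 0.4984 -0.2402  0.0574]
 [ 0.5488 -0.2707  0.0574]
 [ 0.549  -0.2386  0.0574]] [ 0.5234847  -0.25468389  0.0574    ]
[0.00754191 0.00376169 0.00035927]
[323.6118077  306.23437482]
```

Request:
apply_moves([
  [0.007,0.0035,0.004,0,0,0,0.4],
  [0.007,0.0035,0.0095,0,0,0,0.4],
  [0.007,0.0035,0.0095,0,0,0,0.4],
  [0.007,0.0035,0.0095,0,0,0,0.4],
  [0.007,0.0035,0.0095,0,0,0,1],
  [0.007,0.0035,0.0095,0,0,0,1],
  [0.007,0.0035,0.0095,0,0,0,1],
  [0.007,0.0035,0.0095,0,0,0,1],
], squeeze=25)

```text
time: 7.08
tool_pos: [0.5236, -0.2547, 0.0473]
tcp_rot: [0.011, 3.141, -0.0]
wrist_force: [0.0, 0.5, 0.1]
width: 0.336
```

Request:
apply_moves([
  [0,0,0,0,0,0,1],
  [0,0,-0.005,0,0,0,1],
  [0,0,-0.015,0,0,0,1],
  [0,0,-0.03,0,0,0,1],
  [0,0,-0.06,0,0,0,1],
  [0,0,-0.09,0,0,0,1],
  [0,0,-0.12,0,0,0,1],
  [0,0,-0.14,0,0,0,1],
])

```text
time: 7.75
tool_pos: [0.5247, -0.2553, 0.1918]
tcp_rot: [0.011, 3.137, -0.004]
wrist_force: [1.1, 0.3, 0.1]
width: 0.339
```

```bash
python3 - <<'E'
from h import *
s,im=shot("pics/w5.png"); print(s["tool_pos"],s["width"],s["wrist_force"])
yaw=-.027; c=np.array([.622,.278]); d=np.array([np.cos(yaw),np.sin(yaw)])
for n,c,yaw in (("b",(.622,.278),-.027),("h",(.62,.132),-.101),("t",(.455,.28),.068),("c",(.455,.134),-.093)): print(n,(np.array(c)-.024*np.array([np.cos(yaw),np.sin(yaw)])).round(4))
E
```

```text
[ 0.52466138 -0.25534192  0.19180574] 0.33895400856900576 [1.08206898 0.34731475 0.13346166]
b [0.598  0.2786]
h [0.5961 0.1344]
t [0.4311 0.2784]
c [0.4311 0.1362]
```

View pics/w5.png

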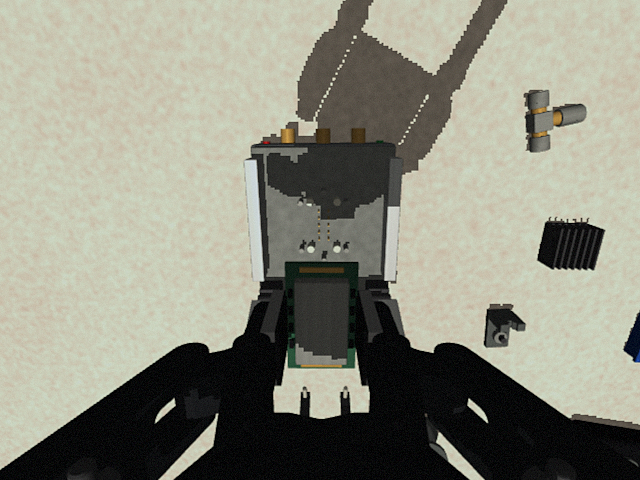

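Board held level in the jaws, fixture bare (pins visible). Now carry it to the board tray's near bay.

Request:
apply_moves([
  [-0.005,0.04,0,0,0,0,1],
  [-0.01,0.08,0,0,0,0,1],
  [-0.016,0.12,0,0,0,0,1],
  [-0.022,0.16,0,0,0,0,1],
  [-0.028,0.2,0,0,0,0,1],
  [-0.033,0.24,0,0,0,0,1],
  [-0.038,0.28,0,0,0,0,1],
  [-0.044,0.32,0,0,0,0,1],
])

```text
time: 8.47
tool_pos: [0.5694, 0.067, 0.188]
tcp_rot: [0.011, 3.141, 0.0]
wrist_force: [0.1, -0.9, -0.7]
width: 0.336
```

Request:
apply_moves([
  [-0.005,0.04,0,0,0,0,1],
  [-0.011,0.08,0,0,0,0,1],
  [-0.016,0.12,0.02,0,0,0,1],
  [-0.022,0.16,0.04,0,0,0,1],
  [-0.027,0.19,0.06,0,0,0,1],
  [-0.0295,0.214,0.08,0,0,0,1],
  [-0.0295,0.214,0.09,0,0,0,1],
  [-0.0295,0.214,0.09,0,0,0,1],
])

```text
time: 9.13
tool_pos: [0.5979, 0.2793, 0.0937]
tcp_rot: [-0.006, -3.136, 0.004]
wrist_force: [-1.0, 0.4, -0.3]
width: 0.333
```

```bash
python3 - <<'E'
from h import *
s,im=shot("pics/w6.png"); print(s["tool_pos"],s["width"],s["wrist_force"])
for i in range(5): vision.read_camera("wrist"); print(status.read_state()["tool_pos"].round(4))
E
```

```text
[0.5979002  0.27926299 0.09372024] 0.3327085452350889 [-1.00736635  0.44048916 -0.33672946]
[0.6001 0.2781 0.0971]
[0.601  0.278  0.0982]
[0.6015 0.2779 0.0989]
[0.6017 0.2779 0.0992]
[0.6017 0.278  0.0992]
```

View pics/w6.png

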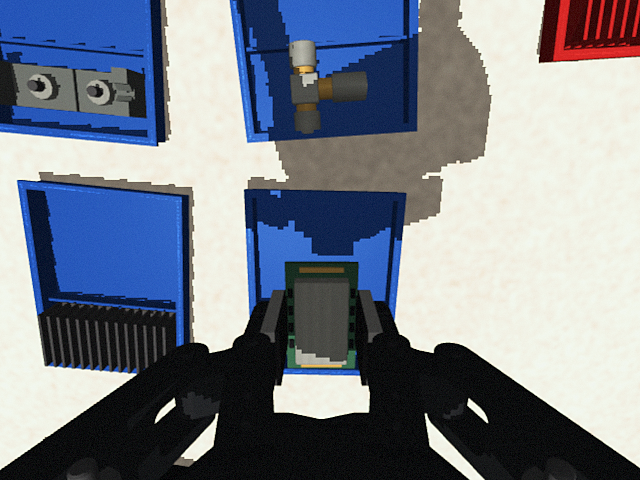

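```bash
python3 - <<'E'
from h import *
S=status.read_state()
s=dict(S); s["tool_pos"]=np.array([.5979,.2793,.0937]);
for p in((247,190),(405,193)): print(p2w("wrist",*p,.018,s))
for p in((19,181),(190,188),(247,141),(417,130),(160,146)): print(p2w("wrist",*p,.018,s))
print(S["tool_pos"])
E
```

```text
[0.55668411 0.23228416 0.018     ]
[0.55947685 0.3313224  0.018     ]
[0.5497999  0.09129162 0.018     ]
[0.55510778 0.19678536 0.018     ]
[0.52720833 0.2344165  0.018     ]
[0.52181334 0.33609164 0.018     ]
[0.52963798 0.18178011 0.018     ]
[0.60169332 0.27796608 0.09920388]
```

Request:
apply_moves([
  [0,0.001,0.03,0,0,0,1],
  [0,0.002,0.06,0,0,0,1],
  [0,0.002,0.075,0,0,0,1],
  [0,0.002,0.08,0,0,0,1],
  [0,0.002,0.08,0,0,0,1],
  [0,0.002,0.08,0,0,0,1],
  [0,0.002,0.08,0,0,0,1],
  [0,0.002,0.08,0,0,0,1],
])

```text
time: 10.1
tool_pos: [0.6021, 0.2814, 0.0193]
tcp_rot: [0.011, 3.138, 0.002]
wrist_force: [-0.3, 0.2, 0.4]
width: 0.341
```

```bash
cat >> h.py <<'E'
def settle(n=6):
    for i in range(n): vision.read_camera("top")
    s=status.read_state(); print(s["tool_pos"].round(4),s["tcp_rot"].round(3),"w",s["width"].round(3),"F",s["wrist_force"].round(1),"t",round(s["time"],1)); return s
E
python3 -c "
from h import *
settle(3);settle(3)"
```

```text
Traceback (most recent call last):
  File "h.py", line 34, in settle
    s=status.read_state(); print(s["tool_pos"].round(4),s["tcp_rot"].round(3),"w",s["width"].round(3),"F",s["wrist_force"].round(1),"t",round(s["time"],1)); return s
                                                                                  ^^^^^^^^^^^^^^^^
AttributeError: 'float' object has no attribute 'round'
```

Request:
apply_moves([
  [0,0,0.002,0,0,0,1],
  [0,0,0.004,0,0,0,1],
  [0,0,0.006,0,0,0,1],
  [0,0,0.007,0,0,0,1],
  [0,0,0.0075,0,0,0,1],
  [0,0,0.0075,0,0,0,1],
  [0,0,0.0075,0,0,0,1],
  [0,0,0.0075,0,0,0,1],
])

```text
time: 10.92
tool_pos: [0.6005, 0.2808, 0.0097]
tcp_rot: [0.011, 3.142, 0.0]
wrist_force: [0.1, -0.4, -0.1]
width: 0.338
```

```bash
sed -i 's/s\["width"\].round(3)/round(float(s["width"]),3)/' h.py; python3 -c "
from h import *
settle(3);settle(3)"
```

```text
[0.6006 0.2809 0.0098] [0.011 3.141 0.   ] w 0.339 F [-0.6 -0.7  0.1] t 11.1
[0.6005 0.2809 0.0098] [0.011 3.141 0.   ] w 0.338 F [-1.1  0.4 -0. ] t 11.2
```

Request:
apply_moves([
  [0,0,0.0005,0,0,0,1],
  [0,0,0.001,0,0,0,1],
  [0,0,0.0015,0,0,0,1],
  [0,0,0.0015,0,0,0,1],
])

```text
time: 11.55
tool_pos: [0.6004, 0.2808, 0.008]
tcp_rot: [-0.011, -3.141, 0.0]
wrist_force: [0.1, 0.1, -0.3]
width: 0.336
```

```bash
python3 -c "
from h import *
settle(2);settle(2);settle(2)
s=status.read_state();cal=vision.get_calibration('wrist')
im=vision.read_camera('wrist')[...,::-1];cv2.imwrite('pics/w7.png',im)"
```

```text
[0.6004 0.2808 0.0081] [-0.011 -3.141  0.   ] w 0.337 F [-0.8  0.3 -0.2] t 11.7
[0.6005 0.2808 0.0082] [-0.011 -3.142  0.   ] w 0.34 F [ 0.7  0.7 -0.7] t 11.8
[0.6005 0.2809 0.0082] [0.011 3.142 0.   ] w 0.331 F [ 0.5 -0.6 -0.3] t 11.8
```

Request:
apply_moves([
  [0,0,0.0005,0,0,0,1],
  [0,0,0.001,0,0,0,1],
  [0,0,0.001,0,0,0,1],
  [0,0,0.001,0,0,0,1],
])

```text
time: 12.23
tool_pos: [0.6004, 0.2808, 0.0071]
tcp_rot: [-0.011, -3.141, 0.0]
wrist_force: [1.2, -0.1, -0.2]
width: 0.336
```

View pics/w7.png

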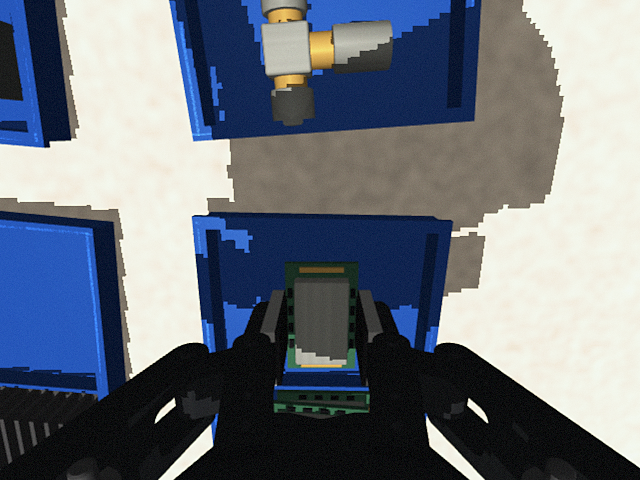

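Request:
apply_moves([
  [0,0,0.0005,0,0,0,1],
  [0,0,0.001,0,0,0,1],
  [0,0,0.001,0,0,0,1],
  [0,0,0.001,0,0,0,1],
  [0,0,0.001,0,0,0,1],
])

```text
time: 12.65
tool_pos: [0.6005, 0.2809, 0.0062]
tcp_rot: [0.011, 3.142, 0.0]
wrist_force: [-1.0, -0.2, -0.2]
width: 0.341
```

```bash
python3 -c "
from h import *
settle(2);settle(2)"
```

```text
[0.6005 0.2809 0.0062] [0.011 3.142 0.   ] w 0.335 F [ 0.1 -0.1  0.1] t 12.8
[0.6005 0.2809 0.0062] [0.011 3.142 0.   ] w 0.338 F [-0.5 -1.  -0.1] t 12.8
```

Request:
apply_moves([
  [0,0,0.0005,0,0,0,1],
  [0,0,0.001,0,0,0,1],
  [0,0,0.001,0,0,0,1],
  [0,0,0.001,0,0,0,1],
  [0,0,0.001,0,0,0,1],
])

```text
time: 13.27
tool_pos: [0.6005, 0.2808, 0.0052]
tcp_rot: [-0.011, -3.141, 0.0]
wrist_force: [-0.1, -0.1, -0.9]
width: 0.333
```

```bash
python3 -c "
from h import *
settle(2)
im=vision.read_camera('wrist')[...,::-1];cv2.imwrite('pics/w8.png',im)
a=cv2.imread('pics/w5.png');b=cv2.imread('pics/w7.png')
sl=np.s_[250:380,270:375]
for n,i in(('5',a),('7',b),('8',im)):
    t=a[285:365,296:352]
    r=cv2.matchTemplate(cv2.cvtColor(i[255:400,270:375],7),cv2.cvtColor(t,7),cv2.TM_CCOEFF_NORMED);print(n,cv2.minMaxLoc(r))
"
```

```text
[0.6005 0.2809 0.0052] [-0.011 -3.142 -0.   ] w 0.339 F [-0.2  0.1 -0.7] t 13.4
5 (-0.20243890583515167, 1.0, (6, 0), (26, 30))
7 (-0.3637124001979828, 0.9441249966621399, (21, 51), (25, 31))
8 (-0.37443870306015015, 0.9465934634208679, (22, 55), (26, 30))
```

Request:
apply_moves([
  [0,0,0.0005,0,0,0,1],
  [0,0,0.001,0,0,0,1],
  [0,0,0.001,0,0,0,1],
  [0,0,0.001,0,0,0,1],
  [0,0,0.001,0,0,0,1],
])

```text
time: 13.83
tool_pos: [0.6005, 0.2808, 0.0042]
tcp_rot: [-0.011, -3.142, -0.0]
wrist_force: [-0.3, -0.0, -0.6]
width: 0.341
```

```bash
python3 -c "
from h import *
settle(2)
im=vision.read_camera('wrist')[...,::-1];cv2.imwrite('pics/w9.png',im)
crop(im,230,210,420,420,3,'pics/w9c.png')
"
```

```text
[0.6005 0.2808 0.0042] [ 0.011  3.142 -0.   ] w 0.334 F [-0.4  0.6 -0.1] t 13.9
```

View pics/w9c.png

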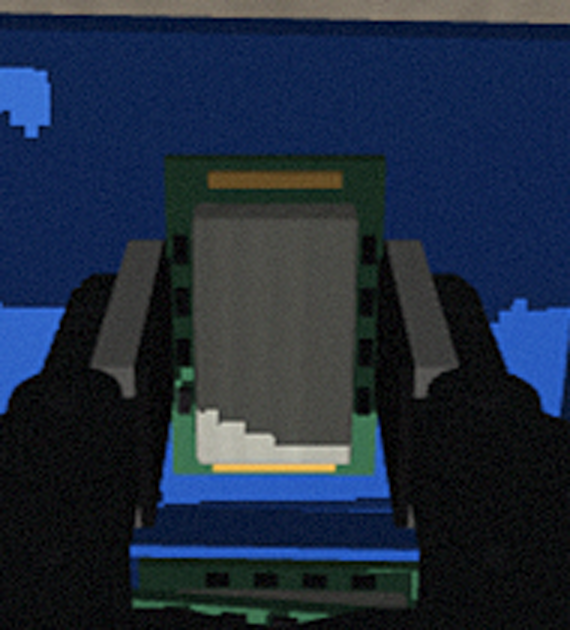

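```bash
python3 -c "
from h import *
c=vision.get_calibration('wrist');f=240/np.tan(np.radians(c['fov_y'])/2);K=np.array([[f,0,c['cx']],[0,f,c['cy']],[0,0,1]])
o=np.array([[.025,.015,0],[.025,-.015,0],[-.025,.015,0],[-.025,-.015,0]]);o=o[[1,0,3,2]]
im=np.array([[285,262],[358.3,262],[287.7,367.7],[355.7,367.3]])
ok,r,t=cv2.solvePnP(o,im,K,None);T=np.array(c['tool_from_camera'])
M=cv2.Rodrigues(r)[0]; print((T[:3,:3]@(M@o.T+t)+T[:3,3:]).T.round(4)); print(T[:3,:3]@M)
print(cv2.projectPoints(o,r,t,K,None)[0][:,0].round(1))
"
```

```text
[[ 0.0251 -0.0159 -0.0097]
 [ 0.0251  0.0141 -0.0096]
 [-0.0249 -0.0159 -0.0107]
 [-0.0248  0.0141 -0.0106]]
[[ 9.99797516e-01  1.26286295e-04 -2.01224016e-02]
 [-2.30128022e-04  9.99986670e-01 -5.15827162e-03]
 [ 2.01214819e-02  5.16185788e-03  9.99784217e-01]]
[[284.8 262. ]
 [358.5 261.8]
 [288.1 367.7]
 [355.3 367.4]]
```

I made a sign error. The pads reach 7.7 mm below the board, so in the tray the fingertips would touch the floor before the board does. I need to re-grip the board at the very tips, and the fixture nest is the safe place for that. First I'll use this position to find where the tips really end, by touching the tray floor gently.

Request:
apply_moves([
  [0,0,0.0005,0,0,0,1],
  [0,0,0.001,0,0,0,1],
  [0,0,0.0015,0,0,0,1],
  [0,0,0.0015,0,0,0,1],
])

```text
time: 14.32
tool_pos: [0.6006, 0.2809, 0.0028]
tcp_rot: [0.011, 3.141, 0.0]
wrist_force: [-1.1, -0.4, 1.6]
width: 0.337
```

Request:
apply_moves([
  [0,0,0.0005,0,0,0,1],
  [0,0,0.001,0,0,0,1],
  [0,0,0.001,0,0,0,1],
])

```text
time: 14.57
tool_pos: [0.6006, 0.2809, 0.0028]
tcp_rot: [-0.011, -3.142, 0.0]
wrist_force: [-2.6, -0.6, 7.5]
width: 0.341
```

Request:
apply_moves([
  [0,0,-0.03,0,0,0,1],
  [0,0,-0.07,0,0,0,1],
  [0,0,-0.11,0,0,0,1],
  [0.005,-0.03,-0.14,0,0,0,1],
  [0.01,-0.065,-0.16,0,0,0,1],
  [0.015,-0.1,-0.18,0,0,0,1],
  [0.02,-0.14,-0.187,0,0,0,1],
  [0.026,-0.18,-0.187,0,0,0,1],
])

```text
time: 15.23
tool_pos: [0.575, 0.1001, 0.1922]
tcp_rot: [0.009, 3.135, 0.001]
wrist_force: [0.7, 0.2, -0.3]
width: 0.34
```

Request:
apply_moves([
  [0.006,-0.04,0,0,0,0,1],
  [0.012,-0.08,0,0,0,0,1],
  [0.018,-0.12,0,0,0,0,1],
  [0.024,-0.16,0,0,0,0,1],
  [0.03,-0.2,0,0,0,0,1],
  [0.036,-0.24,0,0,0,0,1],
  [0.042,-0.28,0,0,0,0,1],
  [0.048,-0.32,0,0,0,0,1],
])

```text
time: 15.9
tool_pos: [0.5224, -0.2205, 0.1888]
tcp_rot: [0.011, 3.141, -0.0]
wrist_force: [0.6, 0.2, 0.4]
width: 0.339
```

```bash
python3 -c "
from h import *
s=settle(5);s=settle(5);move((.5236,-.2547,.080),np.pi/2,s)"
```

```text
[ 0.5229 -0.2185  0.1884] [-1.300e-02 -3.141e+00 -1.000e-03] w 0.338 F [ 0.8  0.8 -0.3] t 16.1
[ 0.5234 -0.2172  0.1886] [-0.007 -3.142 -0.   ] w 0.332 F [-0.3  0.5 -0.3] t 16.4
shift [-0.0004 -0.0375  0.1086] rot [ 0.0002 -0.     -0.0046] q6 -2.0
```

Request:
apply_moves([
  [0,-0.02,0.02,0,0,0,1],
  [0,-0.0375,0.04,0,0,0,1],
  [0,-0.0375,0.07,0,0,0,1],
  [0,-0.0375,0.095,0,0,0,1],
  [0,-0.0375,0.1085,0,0,0,1],
  [0,-0.0375,0.1085,0,0,0,1],
  [0,-0.0375,0.1085,0,0,0,1],
  [0,-0.0375,0.1085,0,0,0,1],
])

```text
time: 17.07
tool_pos: [0.5242, -0.2563, 0.0818]
tcp_rot: [0.009, 3.139, -0.002]
wrist_force: [0.7, 0.4, 0.5]
width: 0.338
```

```bash
python3 -c "
from h import *
s=settle(8);s=settle(5);s=settle(5);move((.5236,-.2547,.060),np.pi/2,s)"
```

```text
[ 0.5232 -0.2563  0.0808] [ 1.100e-02  3.141e+00 -1.000e-03] w 0.336 F [ 0.7 -0.  -0.1] t 17.5
[ 0.5227 -0.2561  0.0802] [-0.011 -3.141 -0.   ] w 0.339 F [-0.7  0.5 -1.1] t 17.7
[ 0.5228 -0.2561  0.0801] [-0.011 -3.141 -0.   ] w 0.333 F [ 0.9 -0.1 -0.6] t 18.0
shift [-0.0008  0.0014  0.0201] rot [ 0.0001 -0.0002 -0.0069] q6 -2.06
```

Request:
apply_moves([
  [-0.0008,0.0014,0.005,0,0,0,1],
  [-0.0008,0.0014,0.015,0,0,0,1],
  [-0.0008,0.0014,0.024,0,0,0,1],
  [-0.0008,0.0014,0.024,0,0,0,1],
  [-0.0008,0.0014,0.024,0,0,0,1],
  [-0.0008,0.0014,0.024,0,0,0,1],
  [-0.0008,0.0014,0.024,0,0,0,1],
  [-0.0008,0.0014,0.024,0,0,0,1],
])

```text
time: 18.63
tool_pos: [0.524, -0.255, 0.0566]
tcp_rot: [0.011, 3.141, -0.001]
wrist_force: [1.2, 1.1, -0.8]
width: 0.339
```

```bash
python3 -c "
from h import *
s=settle(8);s=settle(5);move((.5236,-.2547,.0478),np.pi/2,s)
im=vision.read_camera('wrist')[...,::-1];crop(im,240,180,420,390,3,'pics/w10c.png')"
```

```text
[ 0.5237 -0.2548  0.0563] [ 0.011  3.141 -0.   ] w 0.336 F [-0.4 -0.6 -0. ] t 19.0
[ 0.5236 -0.2547  0.0562] [-0.011 -3.142  0.   ] w 0.342 F [ 0.7 -0.3  0.1] t 19.3
shift [0.     0.     0.0084] rot [-0.     -0.     -0.0068] q6 -2.06
```

View pics/w10c.png

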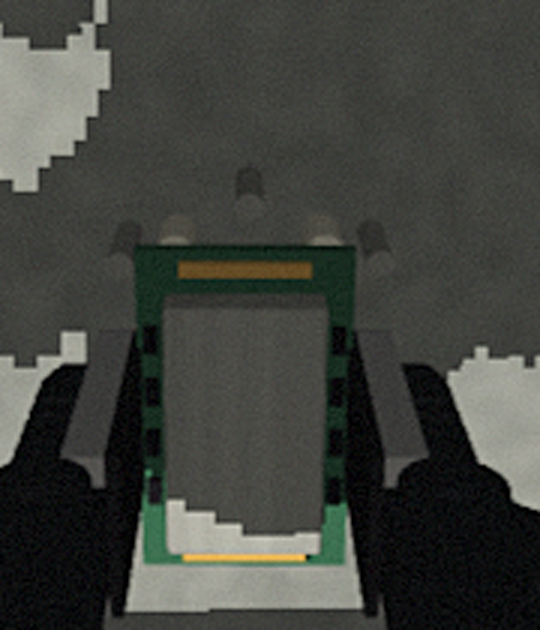

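Guide pins (crop 125, 375 and 248) are symmetric about the board, so it is aligned with the nest. Lowering.

Request:
apply_moves([
  [0,0,0.002,0,0,0,1],
  [0,0,0.004,0,0,0,1],
  [0,0,0.006,0,0,0,1],
  [0,0,0.0075,0,0,0,1],
  [0,0,0.0085,0,0,0,1],
  [0,0,0.0085,0,0,0,1],
  [0,0,0.0085,0,0,0,1],
])

```text
time: 19.92
tool_pos: [0.5237, -0.2547, 0.0476]
tcp_rot: [-0.011, -3.142, -0.0]
wrist_force: [-1.1, 0.8, 0.3]
width: 0.337
```

```bash
python3 -c "
from h import *
s=settle(4);s=settle(4)"
```

```text
[ 0.5237 -0.2548  0.0477] [ 0.011  3.142 -0.   ] w 0.339 F [-0.1 -0.6 -0.7] t 20.1
[ 0.5237 -0.2548  0.0477] [ 0.011  3.141 -0.   ] w 0.339 F [ 0.7 -0.8 -0.8] t 20.3
```

Request:
apply_moves([
  [0,0,0.0007,0,0,0,1],
  [0,0,0.0007,0,0,0,0.55],
  [0,0,0.0007,0,0,0,0.55],
  [0,0,0.0007,0,0,0,0.55],
  [0,0,-0.003,0,0,0,0.55],
  [0,0,-0.0075,0,0,0,0.55],
  [0,0,-0.0075,0,0,0,0.55],
  [0,0,-0.0075,0,0,0,0.55],
])

```text
time: 20.98
tool_pos: [0.5242, -0.255, 0.0559]
tcp_rot: [0.011, 3.14, -0.001]
wrist_force: [-0.2, -0.6, 0.5]
width: 0.452
```

```bash
python3 -c "
from h import *
s=settle(6);s=settle(5)
im=vision.read_camera('wrist')[...,::-1];cv2.imwrite('pics/w11.png',im)"
```

```text
[ 0.5235 -0.2546  0.055 ] [-0.011 -3.141 -0.   ] w 0.451 F [-0.6 -0.9 -0.6] t 21.3
[ 0.5236 -0.2547  0.0551] [-0.011 -3.141 -0.   ] w 0.448 F [-1.4 -0.1 -0.3] t 21.5
```

Request:
apply_moves([
  [0,0,-0.0003,0,0,0,1],
  [0,0,-0.0003,0,0,0,1],
  [0,0,-0.0003,0,0,0,1],
  [0,0,-0.0003,0,0,0,1],
  [0,0,-0.0003,0,0,0,1],
], squeeze=25)

```text
time: 22.0
tool_pos: [0.5237, -0.2548, 0.0556]
tcp_rot: [0.011, 3.141, -0.0]
wrist_force: [-0.3, -0.3, 0.3]
width: 0.329
```

Request:
apply_moves([
  [0,0,-0.003,0,0,0,1],
  [0,0,-0.008,0,0,0,1],
  [0,0,-0.015,0,0,0,1],
  [0,0,-0.025,0,0,0,1],
  [0,0,-0.04,0,0,0,1],
  [0,0,-0.06,0,0,0,1],
  [0,0,-0.08,0,0,0,1],
  [0,0,-0.1,0,0,0,1],
])

```text
time: 22.67
tool_pos: [0.5237, -0.2548, 0.1575]
tcp_rot: [0.011, 3.141, -0.001]
wrist_force: [0.2, 0.4, -0.7]
width: 0.332
```

```bash
python3 -c "
from h import *
s=settle(2)
a=cv2.imread('pics/w11.png')
im=vision.read_camera('wrist')[...,::-1].copy();cv2.imwrite('pics/w12.png',im);cv2.imwrite('pics/w12c.png',np.hstack([x[180:420,220:430] for x in(a,im)]))
print(a[260:380:10,325].tolist(),im[260:380:10,325].tolist())"
```

```text
[ 0.5267 -0.2564  0.1611] [ 0.011  3.133 -0.007] w 0.327 F [-0.1 -1.4 -0.4] t 22.8
[[35, 49, 33], [33, 41, 26], [71, 75, 74], [73, 74, 75], [74, 77, 75], [71, 77, 74], [62, 67, 68], [68, 73, 76], [73, 77, 76], [169, 181, 183], [47, 53, 51], [147, 159, 154]] [[16, 31, 32], [20, 28, 18], [49, 49, 50], [52, 58, 56], [48, 55, 51], [54, 55, 54], [53, 57, 56], [51, 56, 56], [45, 49, 48], [136, 144, 147], [187, 210, 208], [185, 204, 210]]
```

View pics/w12c.png

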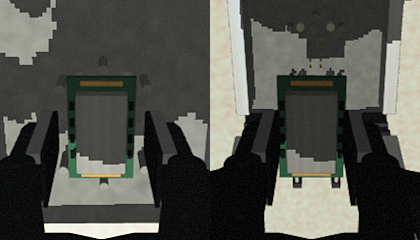

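Board re-gripped at the tips. Back to the tray.

Request:
apply_moves([
  [-0.005,0.04,-0.02,0,0,0,1],
  [-0.01,0.08,-0.03,0,0,0,1],
  [-0.016,0.12,-0.03,0,0,0,1],
  [-0.022,0.16,-0.03,0,0,0,1],
  [-0.028,0.2,-0.03,0,0,0,1],
  [-0.033,0.24,-0.03,0,0,0,1],
  [-0.038,0.28,-0.03,0,0,0,1],
  [-0.044,0.32,-0.03,0,0,0,1],
])

```text
time: 23.48
tool_pos: [0.5686, 0.0669, 0.1842]
tcp_rot: [-0.011, -3.139, 0.0]
wrist_force: [1.1, -0.9, -0.3]
width: 0.332
```

Request:
apply_moves([
  [-0.005,0.04,0,0,0,0,1],
  [-0.011,0.08,0,0,0,0,1],
  [-0.016,0.12,0.02,0,0,0,1],
  [-0.022,0.16,0.05,0,0,0,1],
  [-0.027,0.19,0.08,0,0,0,1],
  [-0.0315,0.215,0.11,0,0,0,1],
  [-0.0315,0.215,0.13,0,0,0,1],
  [-0.0315,0.215,0.13,0,0,0,1],
])

```text
time: 24.15
tool_pos: [0.5968, 0.2798, 0.0468]
tcp_rot: [-0.006, -3.129, 0.008]
wrist_force: [-1.8, -0.7, -0.6]
width: 0.327
```

```bash
python3 -c "
from h import *
s=settle(5);s=settle(5);move((.600,.280,.0032),np.pi/2,s)"
```

```text
[0.6042 0.2793 0.0577] [1.200e-02 3.139e+00 2.000e-03] w 0.328 F [ 0.8 -0.1 -0.3] t 24.4
[0.6039 0.2794 0.0573] [1.200e-02 3.139e+00 2.000e-03] w 0.333 F [-0.3  0.3 -0.4] t 24.6
shift [0.004  0.0005 0.0541] rot [ 0.001   0.0025 -0.0078] q6 -1.17
```

Request:
apply_moves([
  [0.002,0,0.015,0,0,0,1],
  [0.003,0,0.03,0,0,0,1],
  [0.003,0,0.04,0,0,0,1],
  [0.003,0,0.046,0,0,0,1],
  [0.003,0,0.046,0,0,0,1],
  [0.003,0,0.046,0,0,0,1],
  [0.003,0,0.046,0,0,0,1],
  [0.003,0,0.046,0,0,0,1],
])

```text
time: 25.32
tool_pos: [0.6007, 0.2801, 0.0105]
tcp_rot: [0.011, 3.14, 0.001]
wrist_force: [-0.1, -0.1, 0.0]
width: 0.325
```

```bash
python3 -c "
from h import *
s=settle(5);s=settle(4)"
```

```text
[0.6001 0.2799 0.0099] [0.011 3.141 0.   ] w 0.329 F [ 0.1  0.4 -0.1] t 25.6
[0.5998 0.2798 0.0096] [0.011 3.142 0.   ] w 0.331 F [ 0.5  0.  -0. ] t 25.8
```

Request:
apply_moves([
  [0,0,0.002,0,0,0,1],
  [0,0,0.004,0,0,0,1],
  [0,0,0.005,0,0,0,1],
  [0,0,0.0055,0,0,0,1],
  [0,0,0.0055,0,0,0,1],
  [0,0,0.006,0,0,0,1],
  [0,0,0.006,0,0,0,1],
  [0,0,0.006,0,0,0,1],
])

```text
time: 26.43
tool_pos: [0.5999, 0.2798, 0.0036]
tcp_rot: [0.011, 3.141, 0.0]
wrist_force: [-0.2, 0.7, -0.5]
width: 0.334
```

Request:
apply_moves([
  [0,0,0.0005,0,0,0,1],
  [0,0,0.0005,0,0,0,1],
  [0,0,0.0005,0,0,0,1],
])

```text
time: 26.68
tool_pos: [0.5999, 0.2798, 0.0035]
tcp_rot: [0.011, 3.141, 0.0]
wrist_force: [-1.8, -0.9, 3.6]
width: 0.334
```

Request:
apply_moves([
  [0,0,0,0,0,0,0.5],
  [0,0,0,0,0,0,0.5],
  [0,0,0,0,0,0,0.5],
  [0,0,-0.02,0,0,0,0.5],
  [0,0,-0.06,0,0,0,0.5],
  [0,0,-0.1,0,0,0,0.5],
  [0,0,-0.14,0,0,0,0.3],
  [0,0,-0.16,0,0,0,0.1],
])

```text
time: 27.35
tool_pos: [0.6023, 0.2808, 0.1689]
tcp_rot: [0.011, 3.134, 0.005]
wrist_force: [1.2, 0.4, 0.4]
width: 0.766
```

```bash
python3 -c "
from h import *
s=settle(1);shot('pics/w13.png');shot('pics/t13.png','top')
move((.551,-.016,.15),0,s)"
```

```text
[0.6042 0.2817 0.1725] [0.011 3.129 0.008] w 0.846 F [1.2 0.4 2.7] t 27.4
shift [ 0.0515 -0.2981  0.0203] rot [0.0137 0.0055 1.564 ] q6 -1.17
```

Request:
apply_moves([
  [0.007,-0.038,0,0,0,0.03,0],
  [0.014,-0.076,0,0,0,0.03,0],
  [0.021,-0.114,0,0,0,0.03,0],
  [0.028,-0.152,0,0,0,0.03,0],
  [0.035,-0.19,0,0,0,0.03,0],
  [0.042,-0.228,0.02,0,0,0.03,0],
  [0.048,-0.265,0.05,0,0,0.03,0],
  [0.053,-0.2965,0.07,0,0,0.03,0],
])

```text
time: 28.17
tool_pos: [0.5433, -0.0144, 0.0926]
tcp_rot: [-0.058, -3.139, -0.0]
wrist_force: [1.3, -0.5, -0.2]
width: 0.999
```

```bash
python3 -c "
from h import *
s=settle(8)
s,im=shot('pics/w14.png')
Y=[]
move((.549,-.0155,.006),np.pi/2-.035,s)
import cv2
b=cv2.imread('pics/w13.png'); t=cv2.imread('pics/t13.png')
w=im.copy()
top=t[140:290,205:400]
cv2.imwrite('pics/m1.png',np.vstack([np.hstack([cv2.resize(b,(400,300)),cv2.resize(w,(400,300))]),np.hstack([cv2.resize(top,(390,300),interpolation=2),cv2.resize(t[170:285,420:520],(410,300),interpolation=2)])]))"
```

```text
[ 0.5462 -0.0119  0.0958] [0.055 3.14  0.   ] w 0.998 F [ 0.4 -0.5  0.6] t 28.6
shift [-0.0028 -0.0035  0.0898] rot [ 0.0002  0.0012 -0.0003] q6 -1.6
```

View pics/m1.png

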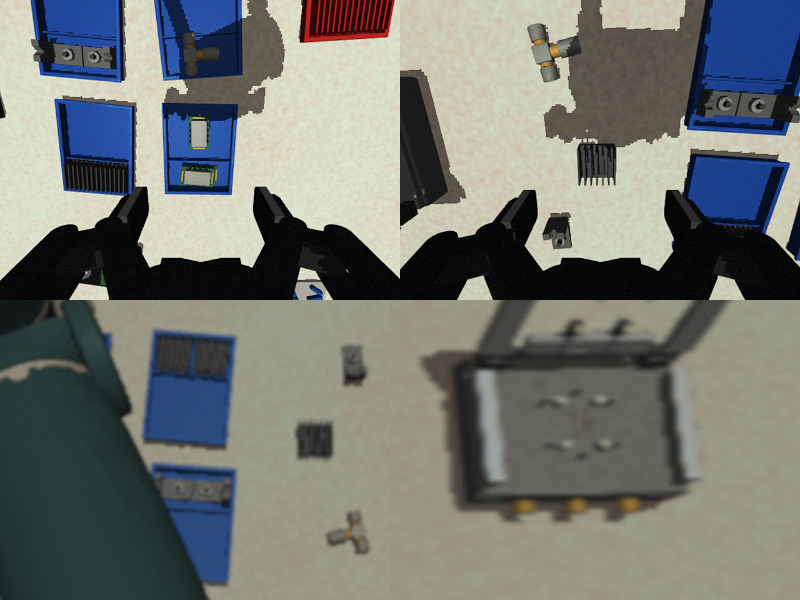

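The mosaic shows the board lying in its tray's near bay, the fixture empty and the lid open. The heat sink's top face is centred near full-frame (316,264), between the open fingers.

```bash
python3 -c "
from h import *
s=status.read_state();print(s['tool_pos'])
for p in((285,232),(347,232),(285,296),(347,296)):print(p2w('wrist',*p,.025,s))
s=settle(3);move((.549,-.0155,.006),np.pi/2-.035,s)"
```

```text
[ 0.54630176 -0.01187258  0.09601652]
[ 0.53062656 -0.03533717  0.025     ]
[0.53203423 0.00404629 0.025     ]
[ 0.57537783 -0.03830712  0.025     ]
[0.57687693 0.00344902 0.025     ]
[ 0.546  -0.0122  0.0959] [ 0.055  3.14  -0.   ] w 0.999 F [ 0.2 -0.6  0.5] t 28.8
shift [-0.003  -0.0032  0.0899] rot [-0.      0.0014 -0.0003] q6 -1.6
```

Request:
apply_moves([
  [-0.004,-0.004,0.03,0,0,0,0],
  [-0.004,-0.004,0.06,0,0,0,0],
  [-0.004,-0.004,0.08,0,0,0,0],
  [-0.004,-0.004,0.0895,0,0,0,0],
  [-0.004,-0.004,0.0895,0,0,0,1],
  [-0.004,-0.004,0.0895,0,0,0,1],
  [-0.004,-0.004,0.0895,0,0,0,1],
  [-0.004,-0.004,0.0895,0,0,0,1],
], squeeze=35)

```text
time: 29.43
tool_pos: [0.551, -0.0172, 0.0077]
tcp_rot: [0.057, 3.138, -0.0]
wrist_force: [-2.9, -0.1, 28.1]
width: 0.463
```

```bash
python3 -c "
from h import *
s=settle(4);s=settle(4)"
```

```text
[ 0.5511 -0.0173  0.0078] [ 0.058  3.137 -0.   ] w 0.462 F [0.3 0.6 7.1] t 29.6
[ 0.5512 -0.0173  0.0078] [ 0.058  3.137 -0.   ] w 0.46 F [-0.7 -0.5  7. ] t 29.8
```

Request:
apply_moves([
  [0,0,-0.01,0,0,0,1],
  [0,0,-0.04,0,0,0,1],
  [0,0.01,-0.07,0,0,0.06,1],
  [-0.01,0.04,-0.08,0,0,0.06,1],
  [-0.02,0.08,-0.08,0,0,0.06,1],
  [-0.03,0.12,-0.08,0,0,0.06,1],
  [-0.038,0.1563,-0.08,0,0,0.06,1],
  [-0.038,0.1563,-0.07,0,0,0.06,1],
])

```text
time: 30.5
tool_pos: [0.5967, 0.144, 0.0794]
tcp_rot: [0.146, 3.131, 0.007]
wrist_force: [0.6, -0.5, 0.4]
width: 0.457
```

```bash
python3 -c "
from h import *
s=settle(6);s=settle(6);move((.595,.1375,.011),np.pi/2-.095,s)
cv2.imwrite('pics/w15.png',vision.read_camera('wrist')[...,::-1])"
```

```text
[0.5924 0.1363 0.0757] [-1.540e-01 -3.137e+00  1.000e-03] w 0.458 F [-0.3  0.   0.1] t 30.8
[0.593 0.137 0.076] [0.154 3.138 0.   ] w 0.455 F [ 0.2  0.  -0.9] t 31.1
shift [-0.0019  0.0007  0.065 ] rot [ 0.0001  0.0003 -0.0029] q6 -1.29
```

Request:
apply_moves([
  [-0.002,0.0007,0.02,0,0,0,1],
  [-0.002,0.0007,0.04,0,0,0,1],
  [-0.002,0.0007,0.053,0,0,0,1],
  [-0.002,0.0007,0.057,0,0,0,1],
  [-0.002,0.0007,0.057,0,0,0,1],
  [-0.002,0.0007,0.057,0,0,0,1],
  [-0.002,0.0007,0.057,0,0,0,1],
  [-0.002,0.0007,0.057,0,0,0,1],
])

```text
time: 31.82
tool_pos: [0.5961, 0.1384, 0.0201]
tcp_rot: [0.152, 3.136, 0.001]
wrist_force: [0.7, 0.3, -0.7]
width: 0.461
```

```bash
python3 -c "
from h import *
s=settle(4);s=settle(4)"
```

```text
[0.5955 0.1383 0.0195] [0.152 3.137 0.   ] w 0.462 F [ 0.3 -0.2 -0.9] t 32.0
[0.595  0.1382 0.0189] [0.152 3.138 0.   ] w 0.459 F [-0.1 -0.4 -1. ] t 32.2
```

Request:
apply_moves([
  [0,0,0.002,0,0,0,1],
  [0,0,0.004,0,0,0,1],
  [0,0,0.006,0,0,0,1],
  [0,0,0.0065,0,0,0,1],
  [0,0,0.007,0,0,0,1],
  [0,0,0.0075,0,0,0,1],
  [0,0,0.0075,0,0,0,1],
])

```text
time: 32.8
tool_pos: [0.5949, 0.1381, 0.0111]
tcp_rot: [-0.152, -3.138, 0.0]
wrist_force: [-0.7, -0.2, -0.5]
width: 0.456
```

Request:
apply_moves([
  [0,0,0.0003,0,0,0,1],
  [0,0,0.0006,0,0,0,1],
  [0,0,0.0006,0,0,0,1],
])

```text
time: 33.05
tool_pos: [0.595, 0.1382, 0.0109]
tcp_rot: [0.152, 3.138, 0.0]
wrist_force: [-0.6, -0.1, 0.3]
width: 0.461
```

Request:
apply_moves([
  [0,0,0.0004,0,0,0,1],
  [0,0,0.0008,0,0,0,1],
  [0,0,0.0008,0,0,0,1],
  [0,0,0.0008,0,0,0,1],
])

```text
time: 33.38
tool_pos: [0.5951, 0.1382, 0.0108]
tcp_rot: [0.152, 3.138, -0.0]
wrist_force: [-3.1, -0.7, 6.2]
width: 0.458
```

Request:
apply_moves([
  [0,0,0,0,0,0,0.42],
  [0,0,0,0,0,0,0.42],
  [0,0,0,0,0,0,0.42],
  [0,0,-0.02,0,0,0,0.42],
  [0,0,-0.05,0,0,0,0.42],
  [0,0,-0.09,0,0,0,0.42],
  [0,0,-0.12,0,0,0,0.3],
  [0,0,-0.13,0,0,0,0.3],
])

```text
time: 34.05
tool_pos: [0.5985, 0.1388, 0.1458]
tcp_rot: [0.151, 3.129, 0.003]
wrist_force: [1.3, 0.8, 0.9]
width: 0.701
```

```bash
python3 -c "
from h import *
s=settle(5);shot('pics/w16.png')
move((.6405,-.068,.12),np.pi/2-.02,s)"
```

```text
[0.5934 0.1378 0.1375] [-1.520e-01 -3.134e+00  1.000e-03] w 0.697 F [ 0.7  0.1 -0.8] t 34.3
shift [-0.0668 -0.2003  0.0175] rot [-0.0009 -0.0035 -0.0768] q6 -1.29
```

Request:
apply_moves([
  [-0.012,-0.037,0,0,0,-0.077,0.2],
  [-0.024,-0.074,0,0,0,-0.077,0.2],
  [-0.036,-0.11,0,0,0,-0.077,0.2],
  [-0.048,-0.148,0,0,0,-0.077,0.2],
  [-0.058,-0.18,0.01,0,0,-0.077,0.2],
  [-0.067,-0.2,0.018,0,0,-0.077,0.2],
  [-0.067,-0.2,0.018,0,0,-0.077,0.2],
  [-0.067,-0.2,0.018,0,0,-0.077,0.2],
])

```text
time: 35.02
tool_pos: [0.6404, -0.0685, 0.1184]
tcp_rot: [-0.035, -3.136, -0.002]
wrist_force: [-0.6, -0.1, -0.3]
width: 0.805
```

```bash
python3 -c "
from h import *
settle(6)
s,im=shot('pics/w17.png');print(s['tool_pos'],s['tcp_rot'])
a=cv2.imread('pics/w16.png');b=cv2.imread('pics/w14.png')
r=lambda i,w,h:cv2.resize(i,(w,h),interpolation=2)
cv2.imwrite('pics/m2.png',np.vstack([np.hstack([r(im[220:400,220:420],400,360),r(b[30:150,190:320],390,360)]),np.hstack([r(a,320,240),r(im,320,240),np.zeros((240,150,3),np.uint8)])]))"
```

```text
[ 0.6422 -0.0661  0.122 ] [0.028 3.141 0.   ] w 0.796 F [-0.2  0.6  0.2] t 35.3
[ 0.64224685 -0.06610537  0.12195685] [2.83811588e-02 3.14138800e+00 1.99733053e-04]
```

View pics/m2.png

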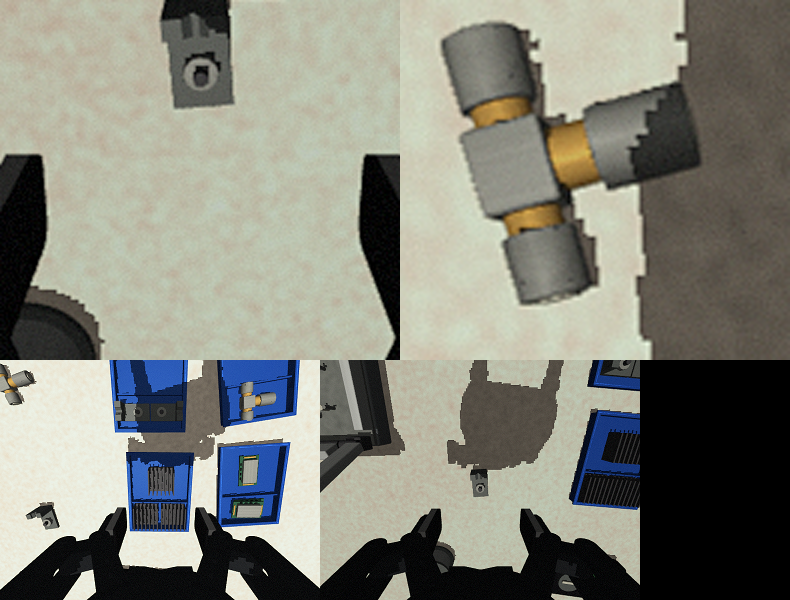

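The crop shows the heat sink in its tray bay. The clamp's far foot edge runs from (307,274) to (337,271). Tee axis points in the earlier frame: barrel ends (218,40) and (242,128), nut from (257,82) to (287,72).

```bash
python3 -c "
from h import *
s=status.read_state(); print('clamp')
for p,z in(((307,274),.006),((337,271),.006),((321,256),.018),((301,231),.032),((336,229),.032)):print(p,p2w('wrist',*p,z,s).round(4))
s2=dict(s);s2['tool_pos']=np.array([.5463,-.0119,.0960]);s2['tcp_rot']=np.array([.055,3.14,0])
print('tee')
B=[p2w('wrist',*p,.008,s2) for p in((217.7,40),(241.7,128.3),(286.7,71.7),(256.7,81.7))];print(np.round(B,4))
d=B[1]-B[0];n=B[2]-B[3];print(np.degrees(np.arctan2(d[1],d[0])),np.degrees(np.arctan2(n[1],n[0])),np.linalg.norm(d))
settle(1)
"
```

```text
clamp
(307, 274) [ 0.6749 -0.0791  0.006 ]
(337, 271) [ 0.6728 -0.0551  0.006 ]
(321, 256) [ 0.6555 -0.0676  0.018 ]
(301, 231) [ 0.6319 -0.081   0.032 ]
(336, 229) [ 0.6309 -0.0568  0.032 ]
tee
[[ 0.4172 -0.069   0.008 ]
 [ 0.4668 -0.0601  0.008 ]
 [ 0.4355 -0.0297  0.008 ]
 [ 0.4403 -0.0482  0.008 ]]
10.258950062792094 104.70693899791618 0.05042170591133935
[ 0.6425 -0.0664  0.1223] [0.029 3.141 0.   ] w 0.8 F [-0.2  0.6 -0.5] t 35.4
```

Request:
apply_moves([
  [-0.0015,-0.0016,0.03,0,0,-0.078,0.2],
  [-0.0015,-0.0016,0.06,0,0,-0.078,0.2],
  [-0.0015,-0.0016,0.09,0,0,-0.078,0.2],
  [-0.0015,-0.0016,0.11,0,0,-0.078,0.2],
  [-0.0015,-0.0016,0.1165,0,0,-0.078,0.2],
  [-0.0015,-0.0016,0.1165,0,0,-0.078,0.3],
  [-0.0015,-0.0016,0.1165,0,0,-0.078,0.3],
  [-0.0015,-0.0016,0.1165,0,0,-0.078,0.3],
])

```text
time: 36.08
tool_pos: [0.6457, -0.0691, 0.0075]
tcp_rot: [-0.092, 3.137, -0.001]
wrist_force: [0.2, -0.2, 0.6]
width: 0.703
```

```bash
python3 -c "
from h import *
s=settle(4);s=settle(3)"
```

```text
[ 0.6452 -0.0692  0.0072] [-9.100e-02  3.137e+00 -1.000e-03] w 0.7 F [ 0.3  0.4 -0.3] t 36.3
[ 0.6443 -0.0691  0.0061] [-0.091  3.139 -0.   ] w 0.699 F [-0.2  0.2 -0.2] t 36.4
```

Request:
apply_moves([
  [0,0,0,0,0,0,1],
  [0,0,0,0,0,0,1],
  [0,0,0,0,0,0,1],
  [0,0,0,0,0,0,1],
  [0,0,0,0,0,0,1],
  [0,0,0,0,0,0,1],
], squeeze=30)

```text
time: 36.93
tool_pos: [0.6439, -0.0691, 0.0054]
tcp_rot: [-0.091, 3.14, -0.0]
wrist_force: [0.6, 0.2, 1.2]
width: 0.27
```

```bash
python3 -c "
from h import *
s=settle(3);
s2=dict(s)
c=cv2.imread('pics/w16.png')
a=.093
for n,ctr,yaw in (('t',(.455,.28),.068),('c',(.455,.134),-.093)):
  d=np.array([np.cos(yaw),np.sin(yaw)]); print(n,np.array(ctr)-.066*d)
move((.430-.008,.137,.09),np.pi/2-.093,s)
"
```

```text
[ 0.6439 -0.069   0.0054] [-0.091  3.14  -0.   ] w 0.271 F [-0.3  0.2  1.8] t 37.1
t [0.38915253 0.27551546]
c [0.38928521 0.14012916]
shift [ 0.2095  0.2186 -0.0846] rot [-0.000e+00  1.000e-04  1.512e-01] q6 -1.77
```

Request:
apply_moves([
  [0,0,-0.01,0,0,0,1],
  [0,0,-0.04,0,0,0,1],
  [0.01,0.01,-0.07,0,0,0.05,1],
  [0.03,0.03,-0.09,0,0,0.1,1],
  [0.055,0.06,-0.09,0,0,0.15,1],
  [0.08,0.09,-0.09,0,0,0.15,1],
  [0.105,0.12,-0.09,0,0,0.15,1],
  [0.13,0.145,-0.09,0,0,0.15,1],
])

```text
time: 37.75
tool_pos: [0.5042, 0.0695, 0.0961]
tcp_rot: [0.145, 3.138, 0.001]
wrist_force: [0.0, 0.8, -0.5]
width: 0.27
```

```bash
python3 -c "
from h import *
move((.425,.1395,.06),np.pi/2-.093)"
```

```text
shift [0.0854 0.0623 0.036 ] rot [0.0006 0.0006 0.0009] q6 -1.39
```

Request:
apply_moves([
  [0.025,0.018,0,0,0,0,1],
  [0.05,0.036,0,0,0,0,1],
  [0.075,0.054,0,0,0,0,1],
  [0.087,0.063,0.01,0,0,0,1],
  [0.087,0.063,0.035,0,0,0,1],
  [0.087,0.063,0.035,0,0,0,1],
  [0.087,0.063,0.035,0,0,0,1],
  [0.087,0.063,0.035,0,0,0,1],
])

```text
time: 38.42
tool_pos: [0.4254, 0.1388, 0.0612]
tcp_rot: [0.145, 3.138, 0.0]
wrist_force: [0.8, -0.2, 0.3]
width: 0.271
```

```bash
python3 -c "
from h import *
s=settle(6);s=settle(4);move((.425,.1395,.0084),np.pi/2-.093,s)
s,im=shot('pics/w18.png')
m=((im[...,0]>70)&(im[...,0].astype(int)>im[...,2]*2+20)).astype(np.uint8)
# near wall of the tray: blue rim; print extents of blue per row
for v in range(60,300,15):
  c=np.flatnonzero(m[v]); print(v,len(c),c[:1],c[-1:],np.flatnonzero(np.diff(c)>4)[:4] if len(c) else '')
"
```

```text
Traceback (most recent call last):
  File "h.py", line 33, in settle
    for i in range(n): vision.read_camera("top")
                       ~~~~~~~~~~~~~~~~~~^^^^^^^
ValueError: 200 camera calls are used up
```

Camera calls are used up, since my settle helper spent them. The remaining poses are already measured well enough, so from here I use rows to settle and force to sense contact.

Request:
apply_moves([
  [0,0,0.015,0,0,0,1],
  [0,0,0.03,0,0,0,1],
  [0,0,0.04,0,0,0,1],
  [0,0,0.045,0,0,0,1],
  [0,0,0.045,0,0,0,1],
  [0,0,0.045,0,0,0,1],
  [0,0,0.045,0,0,0,1],
  [0,0,0.045,0,0,0,1],
])

```text
time: 39.08
tool_pos: [0.4256, 0.1391, 0.0161]
tcp_rot: [0.144, 3.137, 0.001]
wrist_force: [0.6, -0.2, -0.4]
width: 0.269
```

Request:
apply_moves([
  [0,0,0.002,0,0,0,1],
  [0,0,0.004,0,0,0,1],
  [0,0,0.005,0,0,0,1],
  [0,0,0.006,0,0,0,1],
  [0,0,0.006,0,0,0,1],
  [0,0,0.006,0,0,0,1],
  [0,0,0.006,0,0,0,1],
  [0,0,0.006,0,0,0,1],
])

```text
time: 39.75
tool_pos: [0.4247, 0.1389, 0.0093]
tcp_rot: [-0.144, -3.138, -0.0]
wrist_force: [-0.1, 0.5, -0.4]
width: 0.267
```

Request:
apply_moves([
  [0,0,0.0004,0,0,0,1],
  [0,0,0.0008,0,0,0,1],
  [0,0,0.001,0,0,0,1],
  [0,0,0.001,0,0,0,1],
  [0,0,0.001,0,0,0,1],
])

```text
time: 40.17
tool_pos: [0.4247, 0.1389, 0.0084]
tcp_rot: [-0.144, -3.138, -0.0]
wrist_force: [-0.9, -0.6, 0.3]
width: 0.274
```

Request:
apply_moves([
  [0,0,0.0004,0,0,0,1],
  [0,0,0.0007,0,0,0,1],
  [0,0,0.0007,0,0,0,1],
])

```text
time: 40.42
tool_pos: [0.4248, 0.1389, 0.0083]
tcp_rot: [-0.144, -3.138, 0.0]
wrist_force: [-2.9, -1.0, 7.3]
width: 0.273
```

Request:
apply_moves([
  [0,0,0,0,0,0,0.5],
  [0,0,0,0,0,0,0.5],
  [0,0,0,0,0,0,0.5],
  [0,0,-0.02,0,0,0,0.5],
  [0,0,-0.05,0,0,0,0.5],
  [0,0,-0.09,0,0,0,0.5],
  [0,0,-0.12,0,0,0,0.5],
  [0,0,-0.13,0,0,0,0.5],
])

```text
time: 41.08
tool_pos: [0.428, 0.1398, 0.1427]
tcp_rot: [0.144, 3.13, 0.004]
wrist_force: [1.4, 0.2, 0.4]
width: 0.502
```

```bash
python3 -c "
from h import *
s=status.read_state();s['tool_pos']=np.array([.4247,.1389,.138]);move((.437,-.039,.06),.2,s)"
```

```text
shift [-0.0279 -0.1763  0.0777] rot [0.0076 0.005  1.279 ] q6 -1.22
```

Request:
apply_moves([
  [-0.004,-0.025,0,0,0,1.279,0.5],
  [-0.008,-0.05,0,0,0,1.279,0.5],
  [-0.012,-0.075,0,0,0,1.279,0.5],
  [-0.016,-0.1,0,0,0,1.279,0.5],
  [-0.02,-0.125,0,0,0,1.279,0.5],
  [-0.024,-0.15,0,0,0,1.279,0.5],
  [-0.0285,-0.176,0.02,0,0,1.279,0.5],
  [-0.0285,-0.176,0.04,0,0,1.279,0.5],
])

```text
time: 41.75
tool_pos: [0.4387, -0.0426, 0.0981]
tcp_rot: [1.641, 2.674, 0.0]
wrist_force: [-0.7, 0.6, 0.1]
width: 0.499
```

```bash
python3 -c "
from h import *
s=status.read_state();print(s['tool_pos']);move((.437,-.039,.06),.2,s)"
```

```text
[ 0.43870757 -0.04264606  0.09806247]
shift [0.0042 0.     0.038 ] rot [0.0031 0.0035 0.2701] q6 -0.62
```

Request:
apply_moves([
  [0,0,0.01,0,0,0.27,0.5],
  [0,0,0.02,0,0,0.27,0.5],
  [0,0,0.035,0,0,0.27,0.5],
  [0,0,0.038,0,0,0.27,0.5],
  [0,0,0.038,0,0,0.27,0.5],
  [0,0,0.038,0,0,0.27,0.5],
  [0,0,0.038,0,0,0.27,0.5],
  [0,0,0.038,0,0,0.27,0.5],
])

```text
time: 42.42
tool_pos: [0.4378, -0.039, 0.0605]
tcp_rot: [1.976, 2.441, 0.001]
wrist_force: [0.1, 0.6, 0.7]
width: 0.501
```

```bash
python3 -c "
from h import *
s=status.read_state();print(s['tool_pos']);move((.437,-.039,.003),.2,s)"
```

```text
[ 0.43776324 -0.0390239   0.06047979]
shift [ 0.0002 -0.0008  0.0575] rot [0.0016 0.0006 0.0096] q6 -0.36
```

Request:
apply_moves([
  [0,-0.0008,0.015,0,0,0.009,0.5],
  [0,-0.0008,0.03,0,0,0.009,0.5],
  [0,-0.0008,0.045,0,0,0.009,0.5],
  [0,-0.0008,0.053,0,0,0.009,0.5],
  [0,-0.0008,0.055,0,0,0.009,0.5],
  [0,-0.0008,0.055,0,0,0.009,0.5],
  [0,-0.0008,0.055,0,0,0.009,0.5],
  [0,-0.0008,0.055,0,0,0.009,0.5],
])

```text
time: 43.08
tool_pos: [0.4372, -0.0393, 0.0056]
tcp_rot: [1.987, 2.431, 0.002]
wrist_force: [-0.7, -0.7, 0.0]
width: 0.5
```

Request:
apply_moves([
  [0,0,0,0,0,0,0.5],
  [0,0,0,0,0,0,0.5],
  [0,0,0,0,0,0,0.5],
])

```text
time: 43.33
tool_pos: [0.4366, -0.0392, 0.0051]
tcp_rot: [1.988, 2.431, 0.001]
wrist_force: [0.7, -0.0, 0.4]
width: 0.502
```

Request:
apply_moves([
  [0,0,0.0005,0,0,0,1],
  [0,0,0.0005,0,0,0,1],
  [0,0,0.0005,0,0,0,1],
  [0,0,0.0005,0,0,0,1],
  [0,0,0.0005,0,0,0,1],
  [0,0,0.0005,0,0,0,1],
  [0,0,0.0005,0,0,0,1],
  [0,0,0.0005,0,0,0,1],
], squeeze=50)

```text
time: 44.0
tool_pos: [0.4363, -0.0392, 0.0043]
tcp_rot: [1.989, 2.432, 0.0]
wrist_force: [-0.9, -0.2, 3.7]
width: 0.157
```

Request:
apply_moves([
  [0,0,-0.005,0,0,0,1],
  [0,0,-0.02,0,0,0,1],
  [0,0,-0.05,0,0,0,1],
  [0,0,-0.085,0,0,0,1],
  [0.03,0.006,-0.09,0,0,0.04,1],
  [0.065,0.0124,-0.09,0,0,0.08,1],
  [0.1,0.019,-0.09,0,0,0.131,1],
  [0.135,0.0258,-0.09,0,0,0.131,1],
])

```text
time: 44.67
tool_pos: [0.4345, 0.0994, 0.0946]
tcp_rot: [2.147, 2.292, 0.001]
wrist_force: [1.6, -0.5, -0.7]
width: 0.159
```

```bash
python3 -c "
from h import *
s=status.read_state();print(s['tool_pos'],s['width']);move((.4327,.291,.06),.068,s)"
```

```text
[0.43447626 0.09939409 0.09458869] 0.15917357872004398
shift [0.1913 0.0107 0.0346] rot [ 0.0011 -0.0001 -0.0025] q6 0.1
```

Request:
apply_moves([
  [0.035,0.002,0,0,0,0,1],
  [0.07,0.004,0,0,0,0,1],
  [0.105,0.006,0,0,0,0,1],
  [0.14,0.008,0,0,0,0,1],
  [0.17,0.0095,0,0,0,0,1],
  [0.191,0.0107,0.01,0,0,0,1],
  [0.191,0.0107,0.025,0,0,0,1],
  [0.191,0.0107,0.034,0,0,0,1],
])

```text
time: 45.33
tool_pos: [0.4313, 0.2906, 0.0589]
tcp_rot: [-2.14, -2.299, 0.002]
wrist_force: [-0.8, -0.1, -1.0]
width: 0.161
```

Request:
apply_moves([
  [0,0,0,0,0,0,1],
  [0,0,0,0,0,0,1],
  [0,0,0,0,0,0,1],
  [0,0,0,0,0,0,1],
  [0,0,0,0,0,0,1],
  [0,0,0,0,0,0,1],
])

```text
time: 45.83
tool_pos: [0.4328, 0.2894, 0.0609]
tcp_rot: [2.144, 2.296, 0.002]
wrist_force: [-0.1, -0.7, -1.1]
width: 0.16
```

Request:
apply_moves([
  [0.001,0,0.015,0,0,0,1],
  [0.001,0,0.03,0,0,0,1],
  [0.001,0,0.042,0,0,0,1],
  [0.001,0,0.045,0,0,0,1],
  [0.001,0,0.045,0,0,0,1],
  [0.001,0,0.045,0,0,0,1],
  [0.001,0,0.045,0,0,0,1],
  [0.001,0,0.045,0,0,0,1],
])

```text
time: 46.5
tool_pos: [0.4328, 0.291, 0.016]
tcp_rot: [2.143, 2.296, 0.003]
wrist_force: [-0.3, -0.0, -0.5]
width: 0.167
```

Request:
apply_moves([
  [0,0,0.002,0,0,0,1],
  [0,0,0.004,0,0,0,1],
  [0,0,0.006,0,0,0,1],
  [0,0,0.0065,0,0,0,1],
  [0,0,0.0065,0,0,0,1],
  [0,0,0.0065,0,0,0,1],
  [0,0,0.0065,0,0,0,1],
  [0,0,0.0065,0,0,0,1],
])

```text
time: 47.17
tool_pos: [0.4321, 0.2906, 0.0087]
tcp_rot: [2.143, 2.297, 0.0]
wrist_force: [0.3, 0.4, -1.2]
width: 0.16
```

Request:
apply_moves([
  [0,0,0.0005,0,0,0,1],
  [0,0,0.001,0,0,0,1],
  [0,0,0.001,0,0,0,1],
  [0,0,0.001,0,0,0,1],
  [0,0,0.001,0,0,0,1],
])

```text
time: 47.58
tool_pos: [0.4321, 0.2906, 0.0076]
tcp_rot: [-2.143, -2.297, 0.0]
wrist_force: [0.3, 0.6, -0.8]
width: 0.16
```

Request:
apply_moves([
  [0,0,0.0003,0,0,0,1],
  [0,0,0.0006,0,0,0,1],
  [0,0,0.0006,0,0,0,1],
  [0,0,0.0006,0,0,0,1],
])

```text
time: 47.92
tool_pos: [0.4322, 0.2906, 0.0074]
tcp_rot: [-2.144, -2.297, -0.0]
wrist_force: [-1.0, -0.4, 4.1]
width: 0.157
```

Request:
apply_moves([
  [0,0,0,0,0,0,0.65],
  [0,0,0,0,0,0,0.65],
  [0,0,0,0,0,0,0.65],
  [0,0,-0.02,0,0,0,0.65],
  [0,0,-0.05,0,0,0,0.65],
  [0,0,-0.09,0,0,0,0.65],
  [0,0,-0.13,0,0,0,0.65],
  [0,0,-0.17,0,0,0,0.65],
])

```text
time: 48.58
tool_pos: [0.4315, 0.2902, 0.1783]
tcp_rot: [-2.143, -2.297, 0.001]
wrist_force: [-0.0, 0.3, 1.0]
width: 0.352
```

Request:
apply_moves([
  [0,0,-0.03,0,0,0,0.65],
  [0,0,-0.03,0,0,0,0.65],
  [0,0,-0.03,0,0,0,0.65],
  [0,0,-0.03,0,0,0,0.65],
  [0,0,-0.03,0,0,0,0.65],
  [0,0,-0.03,0,0,0,0.65],
])

```text
time: 49.08
tool_pos: [0.4308, 0.2898, 0.2046]
tcp_rot: [-2.143, -2.296, 0.006]
wrist_force: [0.3, 0.2, -0.0]
width: 0.355
```

```bash
python3 -c "
from workcell import status, job
s=status.read_state();print(s['time'],s['tool_pos'],s['wrist_force'],s['width'])
print(job.finish_job())"
```

```text
49.0833 [0.4308185  0.2897848  0.20464108] [ 0.34073744  0.17981441 -0.02032457] 0.35538780931381564
the job is handed in; nothing more can be done
None
```

The job was handed in at 49 s. The lid is open past vertical, and the board, heat sink, clamp and tee were each set down in the near bay of their own tray. I last saw the lid open, the board in its bay and the heat sink in its bay in camera pictures.

- **Clamp and tee not seen:** I had used up all 200 camera calls by then, because my settling helper spent many of them. For these two I relied on the pose readings and on light contact forces of about 4–7 N. Contact came at the expected height (8.3 mm against 8.4 mm for the clamp, 7.4 mm against 7.3 mm for the tee), and the jaw width stayed steady up to release.
- **Board gripped twice:** my first grip was too low on the fingers for the tray. I found this when the fingertips touched the tray floor at about 7.5 N. I put the board back in the fixture, gripped it again at the tips, and then set it down properly.
- **One higher reading:** while gripping the heat sink the wrist force briefly reached 28 N, settling to about 7 N, well under the 120 N limit.
- **Tee grip:** the jaws read about 13 mm on the 16 mm nut. They usually read 1–2 mm under, so this was slightly low; it held steady through the carry.

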